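# Sort four stock containers back into their own anti-tip holders

### The job

After the bench was wiped, the four stock containers were put back into each other's anti-tip holders: the small ones rattle in wide wells and the wide ones are perched on narrow rims. Put each back into its own holder, standing upright and fully down in the well: the small white-capped amber bottle in the yellow holder, the red-capped amber bottle in the red, the blue canister in the blue and the black-lidded jar in the black. Every holder is taken, so stand containers on a clear patch of bench on the way as needed; tip none over and leave the label roll and the weighing dishes where they are.

Things in the scene. Friction and masses are not known exactly. Their poses are not given: they have to be found in the camera images.
- dropper_bottle: Loose small amber glass bottle with a white cap, round, body 36 mm across, 88 mm tall (about 0.09 kg); grip it round the body 35 to 50 mm above its foot. Origin: centre of its underside, z up its axis. Belongs in the yellow holder. Starts standing loosely in the wide well of the blue or black holder.
- red_cap_bottle: Loose amber bottle with a red screw cap, round, body 46 mm across, 105 mm tall (about 0.12 kg); grip it round the body 38 to 55 mm above its foot. Origin: centre of its underside, z up its axis. Belongs in the red holder. Starts standing loosely in the wide well of the blue or black holder.
- blue_canister: Loose dark blue plastic canister with a blue lid, round, body 60 mm and lid 63 mm across, 105 mm tall (about 0.12 kg); grip it round the body 40 to 65 mm above its foot. Origin: centre of its underside, z up its axis. Belongs in the blue holder. Starts standing on the rim of the yellow or red holder, whose well is too narrow for it.
- black_lid_jar: Loose low white jar with a black screw lid, round, body 64 mm and lid 66 mm across, 60 mm tall (about 0.19 kg); the lid is its top 15 mm; grip it round body and lid about 40 mm above its foot. Origin: centre of its underside, z up its axis. Belongs in the black holder. Starts standing on the rim of the yellow or red holder, whose well is too narrow for it.
- yellow_holder: Fixed low round anti-tip holder of yellow plastic, 78 mm across the foot, 26 mm high, for the small amber bottle with the white cap. In its centre a round well 41 mm across, flat floor 8 mm above the bench (18 mm deep); the mouth flares to 48 mm over the top 6 mm. Origin: centre of its underside at bench height, z up. Its place changes from start to start.
- red_holder: Fixed low round anti-tip holder of red plastic, 88 mm across the foot, 26 mm high, for the larger amber bottle with the red cap. In its centre a round well 51 mm across, flat floor 8 mm above the bench (18 mm deep); the mouth flares to 54 mm over the top 6 mm. Origin: centre of its underside at bench height, z up. Its place changes from start to start.
- blue_holder: Fixed low round anti-tip holder of blue plastic, 98 mm across the foot, 26 mm high, for the blue canister. In its centre a round well 65 mm across, flat floor 8 mm above the bench (18 mm deep); the mouth flares to 73 mm over the top 6 mm. Origin: centre of its underside at bench height, z up. Its place changes from start to start.
- black_holder: Fixed low round anti-tip holder of black plastic, 102 mm across the foot, 26 mm high, for the white jar with the black lid. In its centre a round well 70 mm across, flat floor 8 mm above the bench (18 mm deep); the mouth flares to 78 mm over the top 6 mm. Origin: centre of its underside at bench height, z up. Its place changes from start to start.
- label_roll: Bystander: loose white roll of labels lying flat, 68 mm across, 37 mm high, standing among the holders. Behind them stands a tall wire carousel, about 0.27 m in radius round a point 0.86 m ahead of the robot and 0.12 m to its left, and to the right a low balance. Origin: centre of its underside. To be left where it is.
- weigh_dishes: Bystander: loose low stack of white weighing dishes, about 68 x 68 mm and 30 mm high, to the left of the holders. The bench's front edge runs slanting past it, from x = 0.45 at y = 0.12 to x = 0.35 at y = -0.28. Origin: centre of its underside. To be left where it is.

How it is judged (in metres and radians):
At the end, for the whole second after the job is handed in: Each of the four containers stands in its own holder: its foot within 8 mm of the holder's axis and at most 3 mm above the well floor, upright within 0.1 rad, at rest (horizontal distance between dropper_bottle and yellow_holder below 0.008 m and z of dropper_bottle in the frame of yellow_holder below 0.011 m and angle between each of dropper_bottle, red_cap_bottle, blue_canister, black_lid_jar's own z axis and vertical below 0.1 rad and linear speed of each of dropper_bottle, red_cap_bottle, blue_canister, black_lid_jar below 0.02 m/s and horizontal distance between red_cap_bottle and red_holder below 0.008 m and z of red_cap_bottle in the frame of red_holder below 0.011 m and horizontal distance between blue_canister and blue_holder below 0.008 m and z of blue_canister in the frame of blue_holder below 0.011 m and horizontal distance between black_lid_jar and black_holder below 0.008 m and z of black_lid_jar in the frame of black_holder below 0.011 m); the robot touches nothing.
It fails at once if the roll of labels pushed more than 25 mm from its place (distance of label_roll from where it was at the start of the episode above 0.025 m).
It fails at once if the stack of weighing dishes pushed more than 25 mm from its place (distance of weigh_dishes from where it was at the start of the episode above 0.025 m).
It fails at once if a container tipped over (more than 45 degrees) (angle between any of dropper_bottle, red_cap_bottle, blue_canister, black_lid_jar's own z axis and vertical above 0.785 rad).
It also fails if it takes over 141 s, if anything falls off the work surface, if the arm or the gripper's body presses on something with over 40 N, if the wrist force passes 120 N, or if a joint passes its speed limit or range.

### The arm

A 6-joint arm with a two-finger parallel gripper is mounted at the origin on a cart in front of the work surface, level with it; the furniture and walls round the work are solid. World frame = base frame: x ahead of the robot, y to its left, z up, the work surface at z = 0. Lengths are in mm, angles in rad, forces in N, time in s.
With the tool pointing down it reaches from about 300 to 775 mm from the base axis. Payload 14.6 kg.
Tool frame: the origin (TCP) lies midway between the tips of the shut fingers; the grasp point (between the pads) lies 19 mm behind it; z points along the fingers, y is the line along which they close (so a half turn about z gives the same grasp; the last joint's range is limited). The gripper opens to 94 mm and grips with 3 to 60 N. Pads are 16 mm wide; open, the fingers measure 119 mm over their backs; the gripper's body (75 mm by 177 mm) begins 78 mm behind the grasp point.
Start: joints at [-1.405, 0.3, 1.521, -0, 1.321, -0.067], TCP at [126.88, -535.155, 205.446] pointing down, gripper open.
Joint ranges: [-3.03, 3.03], [-0.79, 2.21], [0.23, 2.52], [-1.04, 4.18], [0, 3.07], [-2.55, 2.55]. Speed limits (rad/s): [2.22, 2.22, 2.57, 3.14, 3.14, 3.14].

### API

Orientations are given as [roll, pitch, yaw] about the fixed x, y, z axes, in that order (R = Rz(yaw) Ry(pitch) Rx(roll)).
In Python, from cell import * gives the robot as it stands. The module is installed in compiled form; this text tells all that it offers.
- The arm moves only by the tool servo_tool, never from a script. Its argument "motion" is a list of rows, each an object of numbers: "wx", "wy", "wz": the turn, a rotation vector about the tool's x, y, z in units of 2 rad (1.0 is 2 rad); "dx", "dy", "dz": the shift along the tool's x, y, z in units of 10 cm (1.0 is 10 cm); "fingers": the closure, from -1 (fully open) to 1 (shut). In form: [{"wx": .., "wy": .., "wz": .., "dx": .., "dy": .., "dz": .., "fingers": ..}, ...]. A call has 1 to 10 rows; each row is the pose to reach, as a shift and turn from the pose commanded when the call began, along the tool's axes at that moment; what a row does not reach only later rows make up. A row lasts 1/10 s, in which the tool goes at most 50 mm and 8.59 degrees, less where a joint would pass 70% of its speed; a pose out of reach is approached as far as the arm can. A call with a number of a shift or a turn outside -1 to 1 is refused whole. A call with a gripper value outside its range is refused whole. The fingers move at their own pace and stop on an object; "newtons" is the grip in N (left out, the last holds). Time passes only in rows, so rows that repeat a pose let the fingers close. It gives the time, the measured TCP pose, the force, the opening and the grip force at its end, in the units of the state.
- read_state(): the state, without advancing time (a new reading comes with each control period).
- camera(name): name is "side" or "top" or "wrist"; returns a dict with "image" (420x560x3 uint8, red, green, blue), "fx", "fy", "cx", "cy" (pixels), "R" (3x3) and "t" (3): a world point X has camera coordinates R X + t. Camera axes: x right, y down, z forward; pixel columns grow to the right and rows downward; lengths in mm; the calibration is good to about 2 mm. A picture is of the moment at which its call begins. There is no depth.
- sign_off(): hands the job in; it is judged then, once.
Trained networks look in a picture, given as the dict that the camera call returned (one of the last four; its "shot" number tells which), for a name from the list of things; names that differ only in an ending like _2 or _b are one class to them, and where a whole thing is asked for, a point or a joint stands for the part that bears it (a point fixed in the world has none). Each returns a list of dicts, best first, with "conf" (0 to 1); they miss things now and then, are a little off and sometimes report something else, mostly with a low value. They report only what shows in the picture. A call takes as long as a camera call.
- spot_in(query, picture): "location" ([column, row] in pixels, amid what is visible of it).
- trace(query, picture): "pixels" (420x560 bool, what is visible of it) and "location" ([column, row] in pixels, amid what is visible of it).
The state is a dict: "clock": time; "joints": joint angles; "qd": joint speeds; "effort": joint torques, N m; "eef_pos": TCP position; "eef_rot": TCP orientation; "wrist_force": force on the tool from outside, world axes, zero at the start; "moment": the same for the moment, N m; "finger_gap": finger opening in mm; "finger_force": force on a finger pad.
Only numpy, scipy, OpenCV 4.12 (cv2) and the standard library are available. Lean on these libraries where they do the work, as an engineer would, in place of code of your own. Each camera call takes 0.05 s, during which the arm holds its last target. There are 200 camera calls.

## Working session

There is one attempt and no reset: what is moved stays moved. The work goes in short steps, Python scripts to look and compute and a tool call to move; the robot and the scene stay as the last step left them, time stands still between calls to the robot, and variables do not carry over. Pictures are saved under pics/ and viewed, at most 16 in all, crops included, and the job is handed in when it is done.

Besides the shell and the picture viewer there is one more tool, called after "Request:" as name(argument=value, ...), one argument or row to a line, values as JSON. servo_tool: Moves the arm, as the interface text tells. Its arguments: {"type":"object","properties":{"motion":{"type":"array","items":{"type":"object","properties":{"wx":{"type":"number"},"wy":{"type":"number"},"wz":{"type":"number"},"dx":{"type":"number"},"dy":{"type":"number"},"dz":{"type":"number"},"fingers":{"type":"number"}}}},"newtons":{"type":"number"}},"required":["motion"]}

```bash
mkdir -p pics; cat > h.py <<'E'
from cell import *
import numpy as np, cv2
N=["dropper_bottle","red_cap_bottle","blue_canister","black_lid_jar","yellow_holder","red_holder","blue_holder","black_holder","label_roll","weigh_dishes"]
def ray(c,p):
    d=c["R"].T@np.array([(p[0]-c["cx"])/c["fx"],(p[1]-c["cy"])/c["fy"],1.]); o=-c["R"].T@c["t"]; return o,d/np.linalg.norm(d)
def onz(c,p,z):
    o,d=ray(c,p); return o+d*(z-o[2])/d[2]
def proj(c,X):
    q=c["R"]@np.array(X,float)+c["t"]; return np.array([c["cx"]+c["fx"]*q[0]/q[2],c["cy"]+c["fy"]*q[1]/q[2]])
def save(c,n): cv2.imwrite("pics/"+n,c["image"][:,:,::-1])
E
python3 - <<'E'
from h import *
s=read_state();print({k:np.round(v,3) for k,v in s.items()})
for n in("top","side"):
    c=camera(n);save(c,n+"0.png");print(n,np.round(-c["R"].T@c["t"]),np.round(c["R"],2).tolist(),c["fx"])
    for q in N:
        for r in trace(q,c)[:2]:
            ys,xs=np.nonzero(r["pixels"]); print(q,round(r["conf"],2),np.round(r["location"]),xs.min(),xs.max(),ys.min(),ys.max(),np.round(onz(c,r["location"],26)))
E
```

```text
{'clock': np.float64(0.0), 'joints': array([-1.405,  0.3  ,  1.522,  0.   ,  1.321, -0.067]), 'qd': array([ 0.   , -0.   , -0.   ,  0.002,  0.001,  0.002]), 'effort': array([ 2.0000e-03, -5.3181e+01, -3.5273e+01,  7.1000e-02,  2.4000e-02,
       -0.0000e+00]), 'eef_pos': array([ 126.831, -534.9  ,  204.892]), 'eef_rot': array([-3.14 , -0.   ,  0.233]), 'wrist_force': array([ 0.224, -0.508,  0.355]), 'moment': array([-0.018, -0.003, -0.012]), 'finger_force': np.float64(0.0), 'finger_gap': np.float64(93.67)}
top [294. -94. 977.] [[-0.04, -1.0, -0.01], [-0.98, 0.04, -0.2], [0.2, -0.0, -0.98]] 546.2117366498868
dropper_bottle 0.79 [255. 224.] 244 265 212 237 [486. -40.  26.]
red_cap_bottle 0.66 [396. 184.] 380 413 165 201 [ 547. -296.   26.]
blue_canister 0.8 [329. 236.] 313 353 214 260 [ 458. -170.   26.]
black_lid_jar 0.79 [321. 159.] 305 343 138 181 [ 601. -164.   26.]
yellow_holder 0.73 [326. 258.] 306 349 231 273 [ 418. -163.   26.]
yellow_holder 0.51 [318. 184.] 298 345 157 196 [ 553. -156.   26.]
red_holder 0.88 [319. 183.] 299 345 156 196 [ 554. -158.   26.]
red_holder 0.17 [396.
[... 548 characters left out ...]
ister 0.76 [270. 217.] 252 285 193 254 [477. -86.  26.]
black_lid_jar 0.59 [335. 216.] 319 352 195 236 [ 607. -134.   26.]
black_lid_jar 0.54 [259. 172.] 247 274 162 181 [520.  99.  26.]
yellow_holder 0.74 [267. 258.] 247 289 247 268 [ 426. -200.   26.]
red_holder 0.67 [325. 243.] 311 351 226 249 [ 545. -202.   26.]
blue_holder 0.84 [343. 288.] 313 371 262 305 [ 519. -319.   26.]
blue_holder 0.61 [324. 241.] 311 351 226 249 [ 547. -196.   26.]
black_holder 0.72 [250. 212.] 242 287 199 228 [444. -51.  26.]
label_roll 0.8 [287. 310.] 266 308 287 333 [ 412. -327.   26.]
label_roll 0.45 [325. 240.] 311 352 226 249 [ 551. -195.   26.]
weigh_dishes 0.87 [257. 173.] 246 273 163 181 [514.  95.  26.]
```

View pics/top0.png

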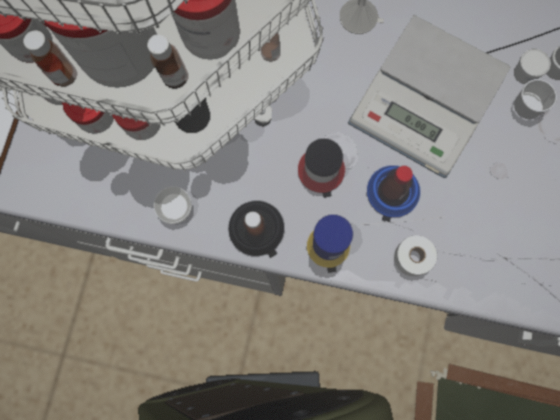

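View pics/side0.png

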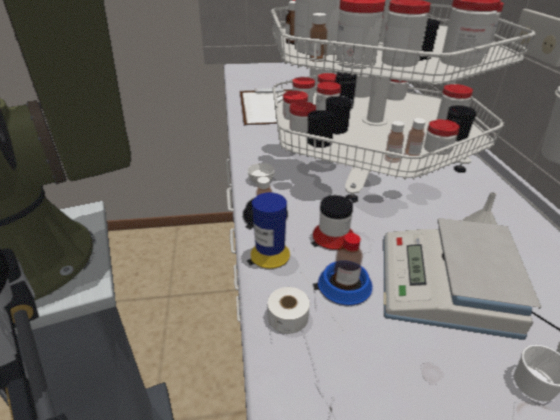

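The top view shows the jar on red (322,165), the red-cap bottle in blue (396,188), the canister on yellow (331,240) and the dropper in black (256,226). The roll is at (417,256) and the dishes are at (173,207). The side view agrees. My plan is to park the red-cap bottle on clear bench, then move the canister to blue, the dropper to yellow, the jar to black and the red-cap bottle to red. First I'll move over the scene for a wrist view.

Request:
servo_tool(
  motion=[
    {"wz":0.117},
    {"wz":0.117},
    {"wz":0.117},
  ],
)

```text
schema error: expected keys wx, wy, wz, dx, dy, dz, fingers
```

Request:
servo_tool(
  motion=[
    {"dx":0.4,"dy":-0.4,"dz":-0.3},
    {"dx":0.8,"dy":-0.8,"dz":-0.6},
    {"dx":1,"dy":-1,"dz":-0.6},
  ],
)

```text
schema error: expected keys wx, wy, wz, dx, dy, dz, fingers
```

Request:
servo_tool(
  motion=[
    {"dx":0.4,"dy":-0.4},
    {"dx":0.8,"dy":-0.8},
    {"dx":1,"dy":-1},
  ],
)

```text
schema error: expected keys wx, wy, wz, dx, dy, dz, fingers
```

Request:
servo_tool(
  motion=[
    {"dx":0.4,"dy":-0.4},
    {"dx":0.8,"dy":-0.8},
    {"dx":1,"dy":-1},
    {"dx":1,"dy":-1},
    {"dx":1,"dy":-1},
  ],
)

```text
schema error: expected keys wx, wy, wz, dx, dy, dz, fingers
```

```bash
python3 - <<'E'
from h import *
s=read_state();print(s["eef_pos"],s["eef_rot"],s["clock"])
c=camera("wrist");save(c,"w1.png");print(np.round(-c["R"].T@c["t"]),np.round(c["R"],2).tolist(),c["fx"])
for q in N:
    for r in trace(q,c)[:2]:
        ys,xs=np.nonzero(r["pixels"]); print(q,round(r["conf"],2),np.round(r["location"]),xs.min(),xs.max(),ys.min(),ys.max(),np.round(onz(c,r["location"],26)))
E
```

```text
[ 126.88326496 -535.17739412  205.4661137 ] [3.14152892e+00 3.04386916e-06 2.32826214e-01] 1.1
[ 200. -517.  384.] [[0.23, -0.97, 0.0], [-0.94, -0.22, 0.27], [-0.26, -0.06, -0.96]] 290.10212442274474
```

View pics/w1.png

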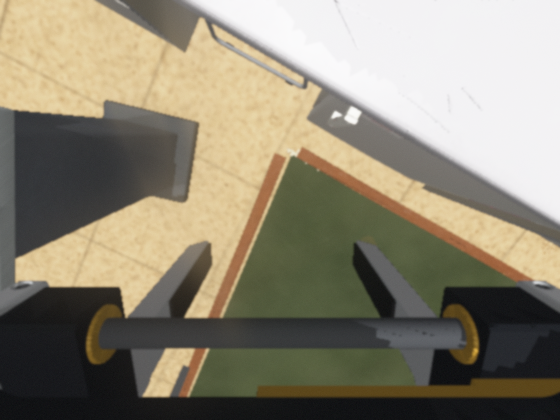

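The arm did not move, because every row needs all seven keys. The wrist view shows only the floor and the bench edge. I'll resend the moves with full rows.

Request:
servo_tool(
  motion=[
    {"wx":0,"wy":0,"wz":0.117,"dx":0,"dy":0,"dz":-0.1,"fingers":-1},
    {"wx":0,"wy":0,"wz":0.117,"dx":0,"dy":0,"dz":-0.5,"fingers":-1},
    {"wx":0,"wy":0,"wz":0.117,"dx":0,"dy":0,"dz":-0.5,"fingers":-1},
  ],
)

```text
clock: 1.95
eef_pos: [127.1, -536.5, 260.1]
eef_rot: [3.135, -0.001, -0.004]
wrist_force: [-0.2, -0.1, 0.0]
finger_gap: 93.9
finger_force: 0.0
```

Request:
servo_tool(
  motion=[
    {"wx":0,"wy":0,"wz":0,"dx":0.4,"dy":-0.4,"dz":0,"fingers":-1},
    {"wx":0,"wy":0,"wz":0,"dx":0.8,"dy":-0.8,"dz":0,"fingers":-1},
    {"wx":0,"wy":0,"wz":0,"dx":1,"dy":-1,"dz":0,"fingers":-1},
  ],
)

```text
clock: 2.25
eef_pos: [228.1, -433.6, 255.2]
eef_rot: [-3.142, -0.0, -0.001]
wrist_force: [-0.1, 0.1, 0.7]
finger_gap: 93.8
finger_force: 0.0
```

Request:
servo_tool(
  motion=[
    {"wx":0,"wy":0,"wz":0,"dx":0.4,"dy":-0.4,"dz":0,"fingers":-1},
    {"wx":0,"wy":0,"wz":0,"dx":0.8,"dy":-0.8,"dz":0,"fingers":-1},
    {"wx":0,"wy":0,"wz":0,"dx":1,"dy":-1,"dz":0,"fingers":-1},
  ],
)

```text
clock: 2.55
eef_pos: [328.4, -333.5, 255.4]
eef_rot: [3.141, -0.0, 0.0]
wrist_force: [-0.9, -0.6, 0.5]
finger_gap: 94.1
finger_force: 0.0
```

Request:
servo_tool(
  motion=[
    {"wx":0,"wy":0,"wz":0,"dx":0.4,"dy":-0.4,"dz":0,"fingers":-1},
    {"wx":0,"wy":0,"wz":0,"dx":0.8,"dy":-0.8,"dz":0,"fingers":-1},
    {"wx":0,"wy":0,"wz":0,"dx":1,"dy":-1,"dz":0,"fingers":-1},
    {"wx":0,"wy":0,"wz":0,"dx":1,"dy":-1,"dz":0,"fingers":-1},
    {"wx":0,"wy":0,"wz":0,"dx":1,"dy":-1,"dz":0,"fingers":-1},
  ],
)

```text
clock: 3.05
eef_pos: [427.4, -235.1, 255.1]
eef_rot: [-3.142, 0.0, 0.001]
wrist_force: [0.2, -0.5, -0.2]
finger_gap: 94.0
finger_force: 0.0
```

```bash
python3 - <<'E'
from h import *
s=read_state();print(s["eef_pos"],s["eef_rot"],s["clock"])
c=camera("wrist");save(c,"w2.png");print(np.round(-c["R"].T@c["t"]),np.round(c["R"],2).tolist(),c["fx"])
for q in N:
    for r in trace(q,c)[:2]:
        ys,xs=np.nonzero(r["pixels"]); print(q,round(r["conf"],2),np.round(r["location"]),xs.min(),xs.max(),ys.min(),ys.max(),np.round(onz(c,r["location"],26)))
E
```

```text
[ 427.41237504 -235.10188617  255.12452645] [-3.14152683e+00  4.03728916e-04  1.14500819e-03] 3.05
[ 503. -234.  434.] [[0.0, -1.0, 0.0], [-0.96, 0.0, 0.27], [-0.27, -0.0, -0.96]] 290.10212442274474
dropper_bottle 0.71 [128. 153.] 102 158 136 167 [477. -23.  26.]
red_cap_bottle 0.65 [328. 105.] 306 350 80 123 [ 539. -296.   26.]
blue_canister 0.94 [223. 186.] 191 256 158 220 [ 431. -151.   26.]
black_lid_jar 0.94 [221.  58.] 188 251 22 93 [ 596. -157.   26.]
yellow_holder 0.77 [251. 161.] 217 263 150 196 [ 466. -192.   26.]
yellow_holder 0.54 [221.  60.] 188 251 22 93 [ 593. -157.   26.]
red_holder 0.84 [243.  90.] 201 263 40 111 [ 558. -184.   26.]
blue_holder 0.79 [313. 124.] 290 360 69 149 [ 516. -277.   26.]
black_holder 0.78 [154. 142.] 110 183 113 186 [492. -60.  26.]
label_roll 0.8 [340. 202.] 315 367 171 223 [ 407. -319.   26.]
label_roll 0.41 [328. 105.] 305 350 81 122 [ 539. -296.   26.]
weigh_dishes 0.6 [ 29. 116.] 0 57 90 141 [525. 102.  26.]
```

View pics/w2.png

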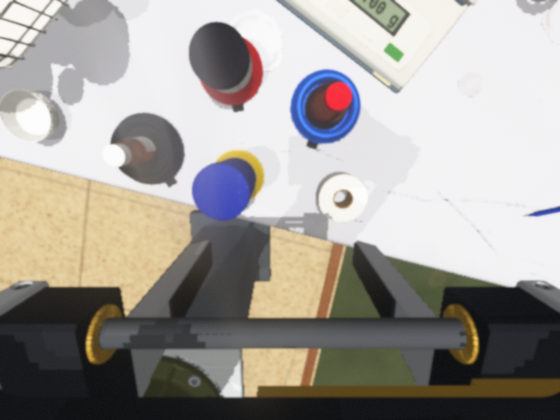

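The wrist view shows everything clearly: jar (220,57) on red, red cap (338,96) in blue, canister (221,190) on yellow, dropper cap (117,155) in black, and roll (342,197). Next I'll fit the outlines for exact centres.

```bash
cat >> h.py <<'E'
from scipy.optimize import least_squares
A=np.linspace(0,2*np.pi,72)
HR=dict(yellow_holder=39,red_holder=44,blue_holder=49,black_holder=51)
def circ(c,x,y,z,r): return [proj(c,(x+r*np.cos(a),y+r*np.sin(a),z)) for a in A]
def contour(m):
    cs,_=cv2.findContours(m.astype(np.uint8),cv2.RETR_EXTERNAL,cv2.CHAIN_APPROX_NONE)
    return max(cs,key=len)[:,0,:].astype(float)
def best(q,c,x,y,tol=60):
    for r in trace(q,c):
        if np.hypot(*(onz(c,r["location"],40)[:2]-[x,y]))<tol+60: return r["pixels"]
def fit(obs,x0,rings):
    """obs: list of (cam, mask, excluded mask); rings: [(z,r)]"""
    P=[]
    for c,m,e in obs:
        p=contour(m); e=cv2.dilate(e.astype(np.uint8),np.ones((7,7)))
        k=[(e[int(b),int(a)]==0) and 2<a<557 and 2<b<417 for a,b in p]; P.append((c,p[np.array(k)]))
    def f(v):
        o=[]
        for c,p in P:
            h=cv2.convexHull(np.array(sum([circ(c,v[0],v[1],z,r) for z,r in rings],[]),np.float32))
            o+= [cv2.pointPolygonTest(h,(float(a),float(b)),True) for a,b in p]
        return np.array(o)
    s=least_squares(f,x0,loss="cauchy",f_scale=0.7,diff_step=1e-3)
    return s.x, np.median(np.abs(s.fun)),len(s.fun)
E
cat > m.py <<'E'
from h import *
S=[("black_holder","dropper_bottle",(485,-45)),("blue_holder","red_cap_bottle",(530,-285)),("yellow_holder","blue_canister",(430,-170)),("red_holder","black_lid_jar",(570,-160))]
CR=dict(dropper_bottle=[(8,18),(50,18)],red_cap_bottle=[(8,23),(65,23)],blue_canister=[(26,30),(120,31.5),(131,31.5)],black_lid_jar=[(26,32),(71,33),(86,33)])
C={n:camera(n) for n in("wrist","top","side")}
for h,o,(x,y) in S:
    M={n:(best(h,c,x,y),best(o,c,x,y)) for n,c in C.items()}
    for names in (["wrist"],["top"],["side"],["wrist","top","side"]):
        ob=[(C[n],)+M[n] for n in names if M[n][0] is not None and M[n][1] is not None]
        if not ob: continue
        for dr in (0,6):
            r=fit(ob,(x,y),[(0,HR[h]),(26,HR[h]-dr)]); print(h,names,dr,np.round(r[0],1),round(r[1],2),r[2])
        r=fit([(c,b,a) for c,a,b in ob],(x,y),CR[o]); print("   ",o,np.round(r[0],1),round(r[1],2),r[2])
E
python3 m.py
```

```text
black_holder ['wrist'] 0 [479.6 -38.8] 0.79 183
black_holder ['wrist'] 6 [479.9 -38.9] 0.39 183
    dropper_bottle [476.8 -19.8] 0.68 26
black_holder ['top'] 0 [477.4 -43.2] 0.85 164
black_holder ['top'] 6 [483.3 -40.8] 0.33 164
    dropper_bottle [485. -45.] nan 0
black_holder ['side'] 0 [483.6 -54.3] 2.45 56
black_holder ['side'] 6 [482.4 -46. ] 1.73 56
    dropper_bottle [501.5  19.3] 1.03 51
black_holder ['wrist', 'top', 'side'] 0 [479.7 -39.3] 1.76 403
black_holder ['wrist', 'top', 'side'] 6 [481.  -40.2] 1.05 403
    dropper_bottle [477.8 -19.5] 2.91 77
blue_holder ['wrist'] 0 [ 532.7 -290.3] 1.57 212
blue_holder ['wrist'] 6 [ 537.7 -294.7] 0.35 212
    red_cap_bottle [ 530. -285.] nan 0
blue_holder ['side'] 0 [ 541.  -290.5] 0.74 112
blue_holder ['side'] 6 [ 541.2 -290.8] 0.52 112
    red_cap_bottle [ 567.7 -256.4] 0.89 66
blue_holder ['wrist', 'top', 'side'] 0 [ 533.  -290.4] 2.2 324
blue_holder ['wrist', 'top', 'side'] 6 [ 537.8 -294.6] 0.55 324
    red_cap_bottle [ 567.7 -256.4] 0.89 66
yellow_holder ['wrist'] 0 [ 440.3 -166.8] 0.29 75
yellow_holder ['wrist'] 6 [ 440.3 -166
[... 424 characters left out ...]
top', 'side'] 6 [ 440.6 -167.1] 0.47 172
    blue_canister [ 443.  -170.1] 0.78 287
red_holder ['wrist'] 0 [ 586.1 -163. ] 0.5 106
red_holder ['wrist'] 6 [ 586.1 -163.1] 0.44 106
    black_lid_jar [ 582.2 -165.7] 0.71 101
red_holder ['top'] 0 [ 589.  -165.1] 0.33 62
red_holder ['top'] 6 [ 589.3 -164.7] 0.4 62
    black_lid_jar [ 585.4 -164.5] 0.22 54
red_holder ['side'] 0 [ 587.  -159.4] 0.56 55
red_holder ['side'] 6 [ 586.8 -159.3] 0.45 55
    black_lid_jar [ 584.8 -168.3] 0.43 77
red_holder ['wrist', 'top', 'side'] 0 [ 586.4 -163.3] 1.07 223
red_holder ['wrist', 'top', 'side'] 6 [ 586.2 -163.2] 0.79 223
    black_lid_jar [ 583.9 -166.2] 0.69 232
  return _methods._mean(a, axis=axis, dtype=dtype,
  ret = ret.dtype.type(ret / rcount)
```

Request:
servo_tool(
  motion=[
    {"wx":0,"wy":0,"wz":0,"dx":0.4,"dy":0.2,"dz":0,"fingers":-1},
    {"wx":0,"wy":0,"wz":0,"dx":0.8,"dy":0.4,"dz":0,"fingers":-1},
    {"wx":0,"wy":0,"wz":0,"dx":1,"dy":0.6,"dz":0,"fingers":-1},
    {"wx":0,"wy":0,"wz":0,"dx":1,"dy":0.6,"dz":0,"fingers":-1},
    {"wx":0,"wy":0,"wz":0,"dx":1,"dy":0.6,"dz":0,"fingers":-1},
  ],
)

```text
clock: 5.45
eef_pos: [527.0, -295.6, 254.7]
eef_rot: [-3.141, 0.001, -0.001]
wrist_force: [-0.8, -0.0, -0.3]
finger_gap: 93.9
finger_force: 0.0
```

```bash
cat >> h.py <<'E'
def grab(n,q,x,y,ex,rings,show=None):
    c=camera(n); m=best(q,c,x,y); e=best(ex,c,x,y) if ex else None
    if show: save(c,show)
    if m is None: return None
    if e is None: e=np.zeros_like(m)
    r=fit([(c,m,e)],(x,y),rings); return np.round(r[0],1),round(r[1],2),r[2]
E
python3 - <<'E'
from h import *
print(read_state()["eef_pos"])
print(grab("wrist","blue_holder",538,-294,"red_cap_bottle",[(0,49),(26,43)],"w3.png"))
for n in("wrist","top","side"):
    c=camera(n);i=c["image"].astype(int);m=((i[...,0]>150)&(i[...,1]<80)&(i[...,2]<80)).astype(np.uint8)
    k,l,st,ce=cv2.connectedComponentsWithStats(m)
    for j in range(1,k):
        if st[j,4]>25 : print(n,st[j].tolist(),ce[j].round(1),np.round(onz(c,ce[j],106),1))
E
```

```text
[ 527.04314345 -295.60318643  254.74526448]
(array([ 536.2, -293.7]), np.float64(0.34), 189)
wrist [251, 70, 14, 13, 82] [257.3  76.3] [ 659.6 -269.5  106. ]
wrist [269, 178, 24, 24, 465] [280.5 189.3] [ 540.5 -293.2  106. ]
top [179, 0, 44, 12, 368] [199.3   5.1] [869.   41.6 106. ]
top [0, 15, 23, 18, 278] [ 8.5 23. ] [850.  378.6 106. ]
top [47, 22, 32, 8, 95] [64.1 26. ] [839.4 280.2 106. ]
top [82, 108, 18, 13, 130] [ 88.8 114.6] [671.1 231.8 106. ]
side [406, 0, 23, 6, 100] [415.7   2.4] [2153.2 1609.   106. ]
side [462, 0, 37, 3, 78] [482.4   0.7] [2623.5 1514.5  106. ]
side [293, 79, 21, 5, 60] [302.7  81.6] [807.5 463.1 106. ]
side [318, 84, 16, 5, 55] [324.9  86.3] [854.4 396.2 106. ]
side [445, 85, 27, 8, 162] [458.3  88.5] [1241.2  224.   106. ]
side [284, 92, 23, 7, 95] [297.2  95.8] [736.4 351.  106. ]
side [430, 119, 28, 12, 217] [443.5 124.9] [1004.5   18.6  106. ]
side [345, 233, 15, 10, 114] [352.  237.8] [ 545.2 -289.   106. ]
```

View pics/w3.png

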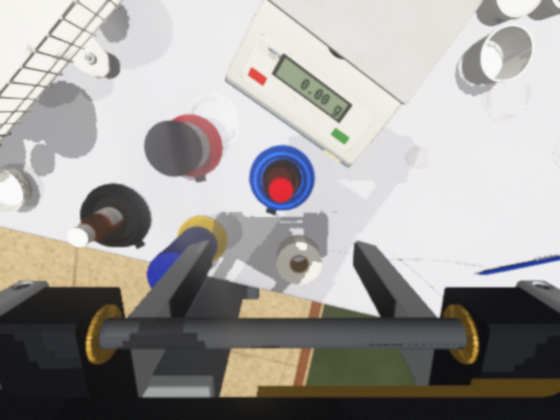

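The holder is at (282,177) with the red cap at (280,189), the jar and canister untouched, and the balance corner at (347,165), about 38 mm clear of the finger. Descending to grip the red-cap bottle.

Request:
servo_tool(
  motion=[
    {"wx":0,"wy":0,"wz":0,"dx":0.07,"dy":-0.01,"dz":0.2,"fingers":-1},
    {"wx":0,"wy":0,"wz":0,"dx":0.135,"dy":-0.02,"dz":0.6,"fingers":-1},
    {"wx":0,"wy":0,"wz":0,"dx":0.135,"dy":-0.02,"dz":0.9,"fingers":-1},
    {"wx":0,"wy":0,"wz":0,"dx":0.135,"dy":-0.02,"dz":0.9,"fingers":-1},
  ],
)

```text
clock: 6.15
eef_pos: [539.1, -292.5, 161.7]
eef_rot: [-3.138, 0.006, -0.001]
wrist_force: [0.9, -0.1, 0.5]
finger_gap: 94.1
finger_force: 0.0
```

Request:
servo_tool(
  motion=[
    {"wx":0,"wy":0,"wz":0,"dx":0,"dy":0,"dz":0.25,"fingers":-1},
    {"wx":0,"wy":0,"wz":0,"dx":0,"dy":0,"dz":0.5,"fingers":-1},
    {"wx":0,"wy":0,"wz":0,"dx":0,"dy":0,"dz":0.75,"fingers":-1},
    {"wx":0,"wy":0,"wz":0,"dx":0,"dy":0,"dz":0.9,"fingers":-1},
    {"wx":0,"wy":0,"wz":0,"dx":0,"dy":0,"dz":0.9,"fingers":-1},
  ],
)

```text
clock: 6.65
eef_pos: [540.4, -293.5, 75.0]
eef_rot: [-3.141, 0.001, -0.001]
wrist_force: [0.3, -0.9, 0.3]
finger_gap: 94.0
finger_force: 0.0
```

Request:
servo_tool(
  motion=[
    {"wx":0,"wy":0,"wz":0,"dx":0,"dy":0,"dz":0.2,"fingers":-1},
    {"wx":0,"wy":0,"wz":0,"dx":0,"dy":0,"dz":0.4,"fingers":-1},
    {"wx":0,"wy":0,"wz":0,"dx":0,"dy":0,"dz":0.4,"fingers":-1},
    {"wx":0,"wy":0,"wz":0,"dx":0,"dy":0,"dz":0.4,"fingers":-0.2},
    {"wx":0,"wy":0,"wz":0,"dx":0,"dy":0,"dz":0.4,"fingers":0.1},
    {"wx":0,"wy":0,"wz":0,"dx":0,"dy":0,"dz":0.4,"fingers":0.3},
    {"wx":0,"wy":0,"wz":0,"dx":0,"dy":0,"dz":0.4,"fingers":0.5},
    {"wx":0,"wy":0,"wz":0,"dx":0,"dy":0,"dz":0.4,"fingers":0.5},
    {"wx":0,"wy":0,"wz":0,"dx":0,"dy":0,"dz":0.4,"fingers":0.5},
    {"wx":0,"wy":0,"wz":0,"dx":0,"dy":0,"dz":0.4,"fingers":0.5},
  ],
  newtons=15,
)

```text
clock: 7.65
eef_pos: [540.8, -293.6, 35.6]
eef_rot: [-3.142, -0.0, -0.001]
wrist_force: [0.3, 1.8, 0.9]
finger_gap: 45.7
finger_force: 14.9
```

Request:
servo_tool(
  motion=[
    {"wx":0,"wy":0,"wz":0,"dx":0,"dy":0,"dz":-0.1,"fingers":0.5},
    {"wx":0,"wy":0,"wz":0,"dx":0,"dy":0,"dz":-0.3,"fingers":0.5},
    {"wx":0,"wy":0,"wz":0,"dx":0,"dy":0,"dz":-0.6,"fingers":0.5},
    {"wx":0,"wy":0,"wz":0,"dx":0,"dy":0,"dz":-0.9,"fingers":0.5},
    {"wx":0,"wy":0,"wz":0,"dx":0,"dy":0,"dz":-1,"fingers":0.5},
    {"wx":0,"wy":0,"wz":0,"dx":0,"dy":0,"dz":-1,"fingers":0.5},
  ],
)

```text
clock: 8.25
eef_pos: [541.1, -293.9, 136.8]
eef_rot: [3.14, -0.002, -0.001]
wrist_force: [0.1, 0.1, -1.5]
finger_gap: 46.0
finger_force: 14.9
```

Request:
servo_tool(
  motion=[
    {"wx":0,"wy":0,"wz":0,"dx":-0.05,"dy":0.1,"dz":0,"fingers":0.5},
    {"wx":0,"wy":0,"wz":0,"dx":-0.2,"dy":0.3,"dz":0,"fingers":0.5},
    {"wx":0,"wy":0,"wz":0,"dx":-0.35,"dy":0.6,"dz":0,"fingers":0.5},
    {"wx":0,"wy":0,"wz":0,"dx":-0.5,"dy":0.9,"dz":0,"fingers":0.5},
  ],
)

```text
clock: 8.65
eef_pos: [489.1, -384.5, 133.5]
eef_rot: [-3.14, 0.002, -0.001]
wrist_force: [0.7, -0.2, -1.3]
finger_gap: 45.8
finger_force: 14.9
```

Request:
servo_tool(
  motion=[
    {"wx":0,"wy":0,"wz":0,"dx":-0.15,"dy":0.25,"dz":0,"fingers":0.5},
    {"wx":0,"wy":0,"wz":0,"dx":-0.3,"dy":0.45,"dz":0,"fingers":0.5},
    {"wx":0,"wy":0,"wz":0,"dx":-0.4,"dy":0.56,"dz":0,"fingers":0.5},
    {"wx":0,"wy":0,"wz":0,"dx":-0.4,"dy":0.56,"dz":0,"fingers":0.5},
    {"wx":0,"wy":0,"wz":0,"dx":-0.4,"dy":0.56,"dz":0,"fingers":0.5},
  ],
)

```text
clock: 9.15
eef_pos: [450.5, -439.0, 134.8]
eef_rot: [-3.141, 0.001, -0.001]
wrist_force: [0.4, -0.3, -1.1]
finger_gap: 45.6
finger_force: 14.9
```

Request:
servo_tool(
  motion=[
    {"wx":0,"wy":0,"wz":0,"dx":0,"dy":0,"dz":0.2,"fingers":0.5},
    {"wx":0,"wy":0,"wz":0,"dx":0,"dy":0,"dz":0.4,"fingers":0.5},
    {"wx":0,"wy":0,"wz":0,"dx":0,"dy":0,"dz":0.6,"fingers":0.5},
    {"wx":0,"wy":0,"wz":0,"dx":0,"dy":0,"dz":0.8,"fingers":0.5},
    {"wx":0,"wy":0,"wz":0,"dx":0,"dy":0,"dz":0.9,"fingers":0.5},
    {"wx":0,"wy":0,"wz":0,"dx":0,"dy":0,"dz":0.95,"fingers":0.5},
    {"wx":0,"wy":0,"wz":0,"dx":0,"dy":0,"dz":1,"fingers":0.5},
    {"wx":0,"wy":0,"wz":0,"dx":0,"dy":0,"dz":1,"fingers":0.5},
  ],
)

```text
clock: 9.95
eef_pos: [450.7, -439.4, 35.5]
eef_rot: [3.141, -0.0, -0.001]
wrist_force: [0.4, 1.2, -0.7]
finger_gap: 45.4
finger_force: 14.9
```

```bash
python3 - <<'E'
from h import *
s=read_state();print(s["eef_pos"],s["wrist_force"])
c=camera("side")
save(c,"s2.png")
c=camera("wrist")
for q,z,r,dr in(("blue_holder",0,49,6),):
    m=best(q,c,537,-294); print(q,fit([(c,m,m*0)],(537,-294),[(0,49),(26,43)]) if m is not None else None)
E
```

```text
[ 450.69771458 -439.41963692   35.50657614] [ 0.43948578  1.16256246 -0.73604578]
blue_holder (array([ 538.46890252, -292.51030884]), np.float64(0.6595067671076715), 360)
```

View pics/s2.png

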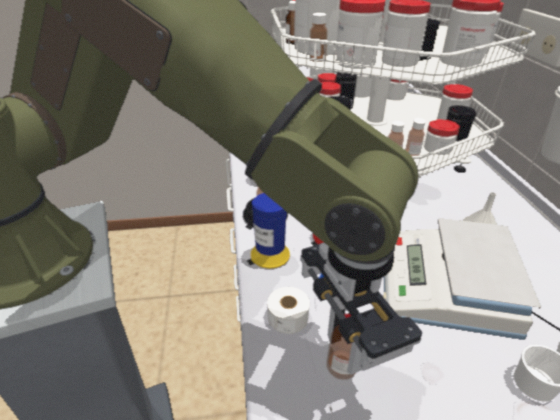

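The bottle is held upright over clear bench at (342,355), with the roll at (288,307) clear of the fingers. Setting it down and backing off.

Request:
servo_tool(
  motion=[
    {"wx":0,"wy":0,"wz":0,"dx":0,"dy":0,"dz":0.04,"fingers":0.5},
    {"wx":0,"wy":0,"wz":0,"dx":0,"dy":0,"dz":0.07,"fingers":0.5},
    {"wx":0,"wy":0,"wz":0,"dx":0,"dy":0,"dz":0.08,"fingers":0.5},
    {"wx":0,"wy":0,"wz":0,"dx":0,"dy":0,"dz":0.08,"fingers":0.5},
    {"wx":0,"wy":0,"wz":0,"dx":0,"dy":0,"dz":0.08,"fingers":-0.2},
    {"wx":0,"wy":0,"wz":0,"dx":0,"dy":0,"dz":0.08,"fingers":-0.8},
    {"wx":0,"wy":0,"wz":0,"dx":0,"dy":0,"dz":0.08,"fingers":-1},
    {"wx":0,"wy":0,"wz":0,"dx":0,"dy":0,"dz":0.08,"fingers":-1},
    {"wx":0,"wy":0,"wz":0,"dx":0,"dy":0,"dz":0.08,"fingers":-1},
  ],
)

```text
clock: 11.0
eef_pos: [450.5, -439.6, 27.4]
eef_rot: [-3.142, 0.0, -0.001]
wrist_force: [0.7, -0.1, 0.2]
finger_gap: 82.5
finger_force: 0.0
```

Request:
servo_tool(
  motion=[
    {"wx":0,"wy":0,"wz":0,"dx":0,"dy":0,"dz":-0.2,"fingers":-1},
    {"wx":0,"wy":0,"wz":0,"dx":0,"dy":0,"dz":-0.5,"fingers":-1},
    {"wx":0,"wy":0,"wz":0,"dx":0,"dy":0,"dz":-0.8,"fingers":-1},
    {"wx":0,"wy":0,"wz":0,"dx":0,"dy":0,"dz":-1,"fingers":-1},
    {"wx":0,"wy":0,"wz":0,"dx":0,"dy":0,"dz":-1,"fingers":-1},
  ],
)

```text
clock: 11.5
eef_pos: [451.4, -440.4, 130.5]
eef_rot: [3.138, -0.003, -0.001]
wrist_force: [-0.2, -0.5, -0.8]
finger_gap: 94.0
finger_force: 0.0
```

Request:
servo_tool(
  motion=[
    {"wx":0,"wy":0,"wz":0,"dx":0,"dy":0,"dz":-0.4,"fingers":-1},
    {"wx":0,"wy":0,"wz":0,"dx":0,"dy":0,"dz":-0.8,"fingers":-1},
    {"wx":0,"wy":0,"wz":0,"dx":0,"dy":0,"dz":-1,"fingers":-1},
    {"wx":0,"wy":0,"wz":0,"dx":0,"dy":0,"dz":-1,"fingers":-1},
  ],
)

```text
clock: 11.9
eef_pos: [451.0, -440.1, 229.3]
eef_rot: [3.139, -0.003, -0.001]
wrist_force: [0.4, 0.3, -0.5]
finger_gap: 94.0
finger_force: 0.0
```

Request:
servo_tool(
  motion=[
    {"wx":0,"wy":0,"wz":0,"dx":0,"dy":-0.4,"dz":0,"fingers":-1},
    {"wx":0,"wy":0,"wz":0,"dx":0,"dy":-0.8,"dz":0,"fingers":-1},
    {"wx":0,"wy":0,"wz":0,"dx":0,"dy":-1,"dz":0,"fingers":-1},
  ],
)

```text
clock: 12.2
eef_pos: [450.1, -336.9, 225.0]
eef_rot: [-3.139, 0.002, -0.0]
wrist_force: [0.4, -1.1, 0.6]
finger_gap: 93.8
finger_force: 0.0
```

Request:
servo_tool(
  motion=[
    {"wx":0,"wy":0,"wz":0,"dx":0,"dy":-0.4,"dz":0,"fingers":-1},
    {"wx":0,"wy":0,"wz":0,"dx":0,"dy":-0.8,"dz":0,"fingers":-1},
    {"wx":0,"wy":0,"wz":0,"dx":0,"dy":-1,"dz":0,"fingers":-1},
    {"wx":0,"wy":0,"wz":0,"dx":0,"dy":-1,"dz":0,"fingers":-1},
    {"wx":0,"wy":0,"wz":0,"dx":0,"dy":-1,"dz":0,"fingers":-1},
  ],
)

```text
clock: 12.7
eef_pos: [450.5, -239.6, 226.1]
eef_rot: [-3.141, 0.002, -0.001]
wrist_force: [0.8, 0.8, 0.1]
finger_gap: 93.7
finger_force: 0.0
```

```bash
python3 - <<'E'
from h import *
s=read_state();print(s["eef_pos"],s["wrist_force"])
c=camera("wrist");save(c,"w4.png")
def g(q,x,y,ex,rings):
    m=best(q,c,x,y)
    if m is None: return print(q,None)
    e=best(ex,c,x,y) if ex else None
    r=fit([(c,m,m*0 if e is None else e)],(x,y),rings);print(q,np.round(r[0],1),r[1:])
g("blue_holder",537,-294,None,[(0,49),(26,43)])
g("red_holder",587,-163,"black_lid_jar",[(0,44),(26,38)])
g("yellow_holder",441,-167,"blue_canister",[(0,39),(26,33)])
g("blue_canister",441,-167,"yellow_holder",[(26,30),(120,31.5),(131,31.5)])
g("black_lid_jar",584,-166,"red_holder",[(26,32),(71,33),(86,33)])
g("black_holder",481,-40,"dropper_bottle",[(0,51),(26,45)])
E
```

```text
[ 450.53732126 -239.63606438  226.10911912] [0.79984357 0.84642312 0.08411444]
blue_holder [ 537.7 -294.9] (np.float64(0.39363439917647325), 223)
red_holder [ 584.6 -164. ] (np.float64(0.5127370342815101), 118)
yellow_holder [ 440.4 -167.3] (np.float64(0.3146256605303448), 81)
blue_canister [ 444.1 -169.5] (np.float64(0.9254587101480959), 131)
black_lid_jar [ 583.5 -166.6] (np.float64(0.5213381081813029), 103)
black_holder [479.9 -39.3] (np.float64(0.5440842461641165), 194)
```

View pics/w4.png

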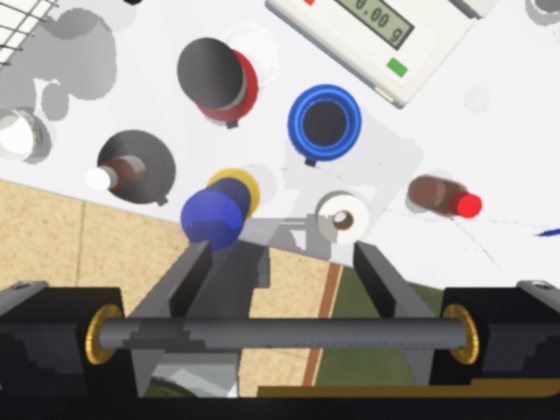

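The red-cap bottle stands at (440,197), the blue well is empty at (325,122), and the canister is at (215,212). Now gripping the canister.

Request:
servo_tool(
  motion=[
    {"wx":0,"wy":0,"wz":0,"dx":-0.03,"dy":-0.3,"dz":0,"fingers":-1},
    {"wx":0,"wy":0,"wz":0,"dx":-0.07,"dy":-0.6,"dz":0,"fingers":-1},
    {"wx":0,"wy":0,"wz":0,"dx":-0.07,"dy":-0.7,"dz":0.2,"fingers":-1},
    {"wx":0,"wy":0,"wz":0,"dx":-0.07,"dy":-0.7,"dz":0.5,"fingers":-1},
    {"wx":0,"wy":0,"wz":0,"dx":-0.07,"dy":-0.7,"dz":0.75,"fingers":-1},
    {"wx":0,"wy":0,"wz":0,"dx":-0.07,"dy":-0.7,"dz":0.75,"fingers":-1},
  ],
)

```text
clock: 13.9
eef_pos: [442.6, -168.8, 150.0]
eef_rot: [-3.14, 0.004, -0.001]
wrist_force: [-0.9, 0.2, -0.9]
finger_gap: 94.3
finger_force: 0.0
```

Request:
servo_tool(
  motion=[
    {"wx":0,"wy":0,"wz":0,"dx":0,"dy":0,"dz":0.25,"fingers":-1},
    {"wx":0,"wy":0,"wz":0,"dx":0,"dy":0,"dz":0.5,"fingers":-1},
    {"wx":0,"wy":0,"wz":0,"dx":0,"dy":0,"dz":0.75,"fingers":-1},
    {"wx":0,"wy":0,"wz":0,"dx":0,"dy":0,"dz":0.92,"fingers":-1},
    {"wx":0,"wy":0,"wz":0,"dx":0,"dy":0,"dz":0.92,"fingers":-1},
    {"wx":0,"wy":0,"wz":0,"dx":0,"dy":0,"dz":0.92,"fingers":-1},
  ],
)

```text
clock: 14.5
eef_pos: [444.5, -169.9, 61.8]
eef_rot: [3.141, -0.001, -0.001]
wrist_force: [0.3, 0.4, 0.2]
finger_gap: 94.1
finger_force: 0.0
```

Request:
servo_tool(
  motion=[
    {"wx":0,"wy":0,"wz":0,"dx":0,"dy":0,"dz":0,"fingers":-0.6},
    {"wx":0,"wy":0,"wz":0,"dx":0,"dy":0,"dz":0,"fingers":-0.4},
    {"wx":0,"wy":0,"wz":0,"dx":0,"dy":0,"dz":0,"fingers":-0.2},
    {"wx":0,"wy":0,"wz":0,"dx":0,"dy":0,"dz":0,"fingers":0},
    {"wx":0,"wy":0,"wz":0,"dx":0,"dy":0,"dz":0,"fingers":0.2},
    {"wx":0,"wy":0,"wz":0,"dx":0,"dy":0,"dz":0,"fingers":0.2},
    {"wx":0,"wy":0,"wz":0,"dx":0,"dy":0,"dz":0,"fingers":0.2},
  ],
)

```text
clock: 15.2
eef_pos: [443.9, -169.5, 60.5]
eef_rot: [3.142, -0.0, -0.001]
wrist_force: [-0.0, 0.3, 2.1]
finger_gap: 58.7
finger_force: 14.9
```

Request:
servo_tool(
  motion=[
    {"wx":0,"wy":0,"wz":0,"dx":0,"dy":0,"dz":-0.1,"fingers":0.2},
    {"wx":0,"wy":0,"wz":0,"dx":0,"dy":0,"dz":-0.3,"fingers":0.2},
    {"wx":0,"wy":0,"wz":0,"dx":0,"dy":0,"dz":-0.6,"fingers":0.2},
    {"wx":0,"wy":0,"wz":0,"dx":0,"dy":0,"dz":-0.85,"fingers":0.2},
    {"wx":0,"wy":0,"wz":0,"dx":0,"dy":0,"dz":-0.95,"fingers":0.2},
    {"wx":0,"wy":0,"wz":0,"dx":0,"dy":0,"dz":-0.95,"fingers":0.2},
  ],
)

```text
clock: 15.8
eef_pos: [444.2, -169.7, 156.5]
eef_rot: [3.141, -0.002, -0.001]
wrist_force: [0.3, -0.1, -1.3]
finger_gap: 58.9
finger_force: 14.9
```

Request:
servo_tool(
  motion=[
    {"wx":0,"wy":0,"wz":0,"dx":0.1,"dy":0.12,"dz":0,"fingers":0.2},
    {"wx":0,"wy":0,"wz":0,"dx":0.25,"dy":0.35,"dz":0,"fingers":0.2},
    {"wx":0,"wy":0,"wz":0,"dx":0.45,"dy":0.6,"dz":0,"fingers":0.2},
    {"wx":0,"wy":0,"wz":0,"dx":0.65,"dy":0.85,"dz":0,"fingers":0.2},
  ],
)

```text
clock: 16.2
eef_pos: [508.9, -255.3, 153.8]
eef_rot: [-3.14, 0.002, -0.001]
wrist_force: [0.2, -0.5, -0.5]
finger_gap: 58.5
finger_force: 14.9
```

Request:
servo_tool(
  motion=[
    {"wx":0,"wy":0,"wz":0,"dx":0.15,"dy":0.2,"dz":0,"fingers":0.2},
    {"wx":0,"wy":0,"wz":0,"dx":0.25,"dy":0.35,"dz":0,"fingers":0.2},
    {"wx":0,"wy":0,"wz":0,"dx":0.29,"dy":0.4,"dz":0,"fingers":0.2},
    {"wx":0,"wy":0,"wz":0,"dx":0.29,"dy":0.4,"dz":0,"fingers":0.2},
    {"wx":0,"wy":0,"wz":0,"dx":0.29,"dy":0.4,"dz":0,"fingers":0.2},
    {"wx":0,"wy":0,"wz":0,"dx":0.29,"dy":0.4,"dz":0,"fingers":0.2},
  ],
)

```text
clock: 16.8
eef_pos: [537.4, -293.9, 155.4]
eef_rot: [-3.141, 0.0, -0.001]
wrist_force: [-0.6, 0.4, -0.6]
finger_gap: 58.7
finger_force: 14.9
```

```bash
python3 - <<'E'
from h import *
s=read_state();p=s["eef_pos"];print(p,s["wrist_force"])
f=p[2]-34.5
c=camera("wrist");save(c,"w5.png")
def g(q,x,y,ex,rings):
    m=best(q,c,x,y)
    if m is None: return print(q,None)
    e=best(ex,c,x,y) if ex else None
    r=fit([(c,m,m*0 if e is None else e)],(x,y),rings);print(q,np.round(r[0],1),r[1:])
g("blue_holder",537,-294,"blue_canister",[(0,49),(26,43)])
g("blue_canister",537,-294,"blue_holder",[(f,30),(f+94,31.5),(f+105,31.5)])
E
```

```text
[ 537.35611886 -293.92773018  155.39094888] [-0.56207053  0.41471263 -0.59380316]
blue_holder [ 536.9 -294. ] (np.float64(0.3267755017573006), 153)
blue_canister [ 533.5 -293.4] (np.float64(2.013449930590044), 324)
```

View pics/w5.png

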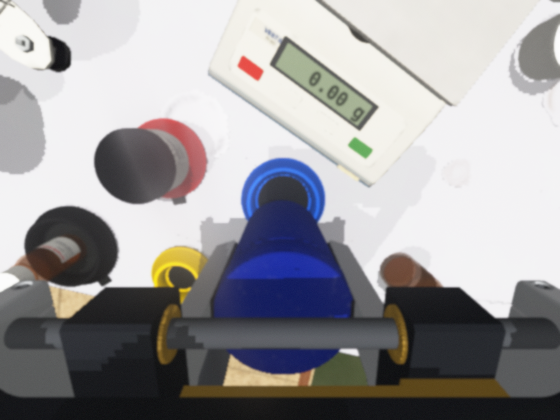

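The canister is held centred at (283,260), directly behind the blue well at (283,195), and the yellow well (181,277) is now empty. Lowering it, then checking.

Request:
servo_tool(
  motion=[
    {"wx":0,"wy":0,"wz":0,"dx":0,"dy":0,"dz":0.2,"fingers":0.2},
    {"wx":0,"wy":0,"wz":0,"dx":0,"dy":0,"dz":0.4,"fingers":0.2},
    {"wx":0,"wy":0,"wz":0,"dx":0,"dy":0,"dz":0.6,"fingers":0.2},
    {"wx":0,"wy":0,"wz":0,"dx":0,"dy":0,"dz":0.75,"fingers":0.2},
    {"wx":0,"wy":0,"wz":0,"dx":0,"dy":0,"dz":0.85,"fingers":0.2},
    {"wx":0,"wy":0,"wz":0,"dx":0,"dy":0,"dz":0.9,"fingers":0.2},
    {"wx":0,"wy":0,"wz":0,"dx":0,"dy":0,"dz":0.95,"fingers":0.2},
    {"wx":0,"wy":0,"wz":0,"dx":0,"dy":0,"dz":0.98,"fingers":0.2},
    {"wx":0,"wy":0,"wz":0,"dx":0,"dy":0,"dz":1.0,"fingers":0.2},
    {"wx":0,"wy":0,"wz":0,"dx":0,"dy":0,"dz":1.0,"fingers":0.2},
  ],
)

```text
clock: 18.05
eef_pos: [537.7, -294.7, 55.5]
eef_rot: [3.142, -0.0, -0.001]
wrist_force: [0.2, 0.2, -3.0]
finger_gap: 59.0
finger_force: 14.9
```

Request:
servo_tool(
  motion=[
    {"wx":0,"wy":0,"wz":0,"dx":0,"dy":0,"dz":0.02,"fingers":0.2},
    {"wx":0,"wy":0,"wz":0,"dx":0,"dy":0,"dz":0.04,"fingers":0.2},
    {"wx":0,"wy":0,"wz":0,"dx":0,"dy":0,"dz":0.06,"fingers":0.2},
    {"wx":0,"wy":0,"wz":0,"dx":0,"dy":0,"dz":0.06,"fingers":0.2},
  ],
)

```text
clock: 18.45
eef_pos: [537.5, -294.6, 49.1]
eef_rot: [-3.141, 0.0, -0.001]
wrist_force: [1.3, 0.2, -0.9]
finger_gap: 58.8
finger_force: 14.9
```

Request:
servo_tool(
  motion=[
    {"wx":0,"wy":0,"wz":0,"dx":0,"dy":0,"dz":0.02,"fingers":0.2},
    {"wx":0,"wy":0,"wz":0,"dx":0,"dy":0,"dz":0.04,"fingers":0.2},
    {"wx":0,"wy":0,"wz":0,"dx":0,"dy":0,"dz":0.055,"fingers":0.2},
    {"wx":0,"wy":0,"wz":0,"dx":0,"dy":0,"dz":0.065,"fingers":0.2},
    {"wx":0,"wy":0,"wz":0,"dx":0,"dy":0,"dz":0.065,"fingers":0.2},
  ],
)

```text
clock: 18.95
eef_pos: [537.7, -294.7, 42.9]
eef_rot: [-3.142, 0.0, -0.001]
wrist_force: [0.1, 1.1, -1.3]
finger_gap: 58.5
finger_force: 14.9
```

Request:
servo_tool(
  motion=[
    {"wx":0,"wy":0,"wz":0,"dx":0,"dy":0,"dz":0,"fingers":-0.4},
    {"wx":0,"wy":0,"wz":0,"dx":0,"dy":0,"dz":0,"fingers":-0.8},
    {"wx":0,"wy":0,"wz":0,"dx":0,"dy":0,"dz":0,"fingers":-1},
    {"wx":0,"wy":0,"wz":0,"dx":0,"dy":0,"dz":0,"fingers":-1},
    {"wx":0,"wy":0,"wz":0,"dx":0,"dy":0,"dz":-0.2,"fingers":-1},
    {"wx":0,"wy":0,"wz":0,"dx":0,"dy":0,"dz":-0.5,"fingers":-1},
    {"wx":0,"wy":0,"wz":0,"dx":0,"dy":0,"dz":-0.9,"fingers":-1},
    {"wx":0,"wy":0,"wz":0,"dx":0,"dy":0,"dz":-1,"fingers":-1},
  ],
)

```text
clock: 19.75
eef_pos: [539.0, -295.4, 147.5]
eef_rot: [3.138, -0.005, -0.001]
wrist_force: [-0.8, -0.0, -0.8]
finger_gap: 93.8
finger_force: 0.0
```

Request:
servo_tool(
  motion=[
    {"wx":0,"wy":0,"wz":0,"dx":0,"dy":0,"dz":-0.4,"fingers":-1},
    {"wx":0,"wy":0,"wz":0,"dx":0,"dy":0,"dz":-0.8,"fingers":-1},
    {"wx":0,"wy":0,"wz":0,"dx":0,"dy":0,"dz":-0.9,"fingers":-1},
  ],
)

```text
clock: 20.05
eef_pos: [538.6, -295.2, 237.3]
eef_rot: [3.138, -0.005, -0.001]
wrist_force: [-0.5, -1.1, 0.9]
finger_gap: 94.1
finger_force: 0.0
```

Request:
servo_tool(
  motion=[
    {"wx":0,"wy":0,"wz":0,"dx":-0.1,"dy":-0.4,"dz":0,"fingers":-1},
    {"wx":0,"wy":0,"wz":0,"dx":-0.2,"dy":-0.8,"dz":0,"fingers":-1},
    {"wx":0,"wy":0,"wz":0,"dx":-0.3,"dy":-1,"dz":0,"fingers":-1},
  ],
)

```text
clock: 20.35
eef_pos: [507.1, -192.2, 231.9]
eef_rot: [-3.141, 0.001, -0.0]
wrist_force: [0.9, -0.7, -0.3]
finger_gap: 93.7
finger_force: 0.0
```

Request:
servo_tool(
  motion=[
    {"wx":0,"wy":0,"wz":0,"dx":-0.1,"dy":-0.4,"dz":0,"fingers":-1},
    {"wx":0,"wy":0,"wz":0,"dx":-0.2,"dy":-0.8,"dz":0,"fingers":-1},
    {"wx":0,"wy":0,"wz":0,"dx":-0.3,"dy":-1,"dz":0,"fingers":-1},
    {"wx":0,"wy":0,"wz":0,"dx":-0.3,"dy":-1,"dz":0,"fingers":-1},
    {"wx":0,"wy":0,"wz":0,"dx":-0.3,"dy":-1,"dz":0,"fingers":-1},
  ],
)

```text
clock: 20.85
eef_pos: [478.0, -94.7, 232.5]
eef_rot: [3.142, 0.0, -0.001]
wrist_force: [-0.2, -0.2, 1.2]
finger_gap: 94.0
finger_force: 0.0
```

```bash
cat >> h.py <<'E'
def g(c,q,x,y,ex,rings):
    m=best(q,c,x,y)
    if m is None: return print(q,None)
    e=best(ex,c,x,y) if ex else None
    r=fit([(c,m,m*0 if e is None else e)],(x,y),rings);print(q,np.round(r[0],1),r[1:])
E
python3 - <<'E'
from h import *
s=read_state();p=s["eef_pos"];print(p,s["wrist_force"])
c=camera("wrist");save(c,"w6.png")
g(c,"blue_canister",537,-294,"blue_holder",[(8,30),(102,31.5),(113,31.5)])
g(c,"blue_holder",537,-294,"blue_canister",[(0,49),(26,43)])
g(c,"yellow_holder",440,-167,None,[(0,39),(26,33)])
g(c,"red_holder",587,-163,"black_lid_jar",[(0,44),(26,38)])
g(c,"black_lid_jar",584,-166,"red_holder",[(26,32),(71,33),(86,33)])
g(c,"black_holder",481,-40,"dropper_bottle",[(0,51),(26,45)])
for r in trace("dropper_bottle",c)[:1]:
    m=r["pixels"]; i=c["image"].astype(int); w=m&(i.min(2)>170)
    ys,xs=np.nonzero(w); print("cap",len(xs),xs.mean(),ys.mean(),onz(c,(xs.mean(),ys.mean()),90),"axis", cv2.minAreaRect(np.argwhere(m)[:,::-1].astype(np.float32)))
E
```

```text
[477.97984678 -94.70725674 232.53784422] [-0.2146213  -0.22424705  1.21530647]
blue_canister [ 535.4 -290.9] (np.float64(0.5417305570725287), 137)
blue_holder [ 537.1 -295.3] (np.float64(0.3241109399838765), 152)
yellow_holder [ 439.9 -168.6] (np.float64(0.45066284797092493), 152)
red_holder [ 585.2 -165.1] (np.float64(1.0627295013284577), 213)
black_lid_jar None
black_holder [479.8 -39.9] (np.float64(0.5491153084702414), 208)
cap 408 233.7892156862745 202.40686274509804 [477.98097475 -39.60536478  90.        ] axis ((238.4000244140625, 194.20001220703125), (29.516094207763672, 41.14365005493164), 26.56505012512207)
```

View pics/w6.png

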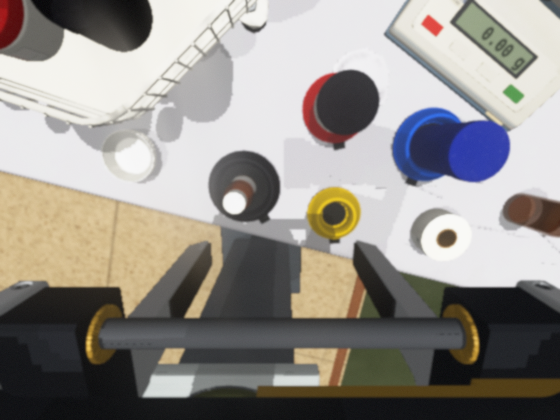

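The canister is seated in blue, with a clear parallax-consistent fit. The dropper cap is at (234,202) inside the black holder (244,186), and the yellow well is at (334,213). Gripping the dropper bottle.

Request:
servo_tool(
  motion=[
    {"wx":0,"wy":0,"wz":0,"dx":0,"dy":-0.3,"dz":0,"fingers":-1},
    {"wx":0,"wy":0,"wz":0,"dx":0,"dy":-0.55,"dz":0.2,"fingers":-1},
    {"wx":0,"wy":0,"wz":0,"dx":0,"dy":-0.55,"dz":0.6,"fingers":-1},
    {"wx":0,"wy":0,"wz":0,"dx":0,"dy":-0.55,"dz":1,"fingers":-1},
    {"wx":0,"wy":0,"wz":0,"dx":0,"dy":-0.55,"dz":1,"fingers":-1},
  ],
)

```text
clock: 21.95
eef_pos: [475.7, -39.1, 129.1]
eef_rot: [-3.14, 0.007, -0.001]
wrist_force: [-0.2, -0.3, 0.5]
finger_gap: 93.9
finger_force: 0.0
```

Request:
servo_tool(
  motion=[
    {"wx":0,"wy":0,"wz":0,"dx":0,"dy":0,"dz":0.25,"fingers":-1},
    {"wx":0,"wy":0,"wz":0,"dx":0,"dy":0,"dz":0.5,"fingers":-1},
    {"wx":0,"wy":0,"wz":0,"dx":0,"dy":0,"dz":0.75,"fingers":-1},
    {"wx":0,"wy":0,"wz":0,"dx":0,"dy":0,"dz":0.9,"fingers":-1},
    {"wx":0,"wy":0,"wz":0,"dx":0,"dy":0,"dz":0.97,"fingers":-1},
    {"wx":0,"wy":0,"wz":0,"dx":0,"dy":0,"dz":0.97,"fingers":-1},
    {"wx":0,"wy":0,"wz":0,"dx":0,"dy":0,"dz":0.97,"fingers":-1},
  ],
)

```text
clock: 22.65
eef_pos: [478.8, -39.8, 37.3]
eef_rot: [3.141, -0.002, -0.001]
wrist_force: [-0.3, 0.3, 0.8]
finger_gap: 93.8
finger_force: 0.0
```

Request:
servo_tool(
  motion=[
    {"wx":0,"wy":0,"wz":0,"dx":0,"dy":0,"dz":0,"fingers":-0.4},
    {"wx":0,"wy":0,"wz":0,"dx":0,"dy":0,"dz":0,"fingers":0},
    {"wx":0,"wy":0,"wz":0,"dx":0,"dy":0,"dz":0,"fingers":0.2},
    {"wx":0,"wy":0,"wz":0,"dx":0,"dy":0,"dz":0,"fingers":0.3},
    {"wx":0,"wy":0,"wz":0,"dx":0,"dy":0,"dz":0,"fingers":0.5},
    {"wx":0,"wy":0,"wz":0,"dx":0,"dy":0,"dz":0,"fingers":0.6},
    {"wx":0,"wy":0,"wz":0,"dx":0,"dy":0,"dz":0,"fingers":0.6},
    {"wx":0,"wy":0,"wz":0,"dx":0,"dy":0,"dz":0,"fingers":0.6},
    {"wx":0,"wy":0,"wz":0,"dx":0,"dy":0,"dz":0,"fingers":0.6},
  ],
)

```text
clock: 23.55
eef_pos: [478.0, -39.6, 35.9]
eef_rot: [-3.142, 0.0, -0.001]
wrist_force: [0.5, 0.3, 0.4]
finger_gap: 35.2
finger_force: 15.0
```

Request:
servo_tool(
  motion=[
    {"wx":0,"wy":0,"wz":0,"dx":0,"dy":0,"dz":-0.1,"fingers":0.6},
    {"wx":0,"wy":0,"wz":0,"dx":0,"dy":0,"dz":-0.3,"fingers":0.6},
    {"wx":0,"wy":0,"wz":0,"dx":0,"dy":0,"dz":-0.6,"fingers":0.6},
    {"wx":0,"wy":0,"wz":0,"dx":0,"dy":0,"dz":-0.8,"fingers":0.6},
    {"wx":0,"wy":0,"wz":0,"dx":0,"dy":0,"dz":-0.8,"fingers":0.6},
  ],
)

```text
clock: 24.05
eef_pos: [479.2, -39.8, 118.9]
eef_rot: [3.141, -0.005, -0.001]
wrist_force: [-0.7, 0.1, -0.4]
finger_gap: 35.6
finger_force: 15.0
```

Request:
servo_tool(
  motion=[
    {"wx":0,"wy":0,"wz":0,"dx":-0.05,"dy":0.12,"dz":0,"fingers":0.6},
    {"wx":0,"wy":0,"wz":0,"dx":-0.1,"dy":0.35,"dz":0,"fingers":0.6},
    {"wx":0,"wy":0,"wz":0,"dx":-0.17,"dy":0.6,"dz":0,"fingers":0.6},
    {"wx":0,"wy":0,"wz":0,"dx":-0.25,"dy":0.85,"dz":0,"fingers":0.6},
  ],
)

```text
clock: 24.45
eef_pos: [451.5, -125.8, 114.6]
eef_rot: [-3.141, 0.002, -0.001]
wrist_force: [0.6, -0.4, -1.1]
finger_gap: 35.6
finger_force: 15.0
```

Request:
servo_tool(
  motion=[
    {"wx":0,"wy":0,"wz":0,"dx":-0.07,"dy":0.2,"dz":0,"fingers":0.6},
    {"wx":0,"wy":0,"wz":0,"dx":-0.1,"dy":0.35,"dz":0,"fingers":0.6},
    {"wx":0,"wy":0,"wz":0,"dx":-0.125,"dy":0.43,"dz":0,"fingers":0.6},
    {"wx":0,"wy":0,"wz":0,"dx":-0.125,"dy":0.43,"dz":0,"fingers":0.6},
    {"wx":0,"wy":0,"wz":0,"dx":-0.125,"dy":0.43,"dz":0,"fingers":0.6},
    {"wx":0,"wy":0,"wz":0,"dx":-0.125,"dy":0.43,"dz":0,"fingers":0.6},
  ],
)

```text
clock: 25.05
eef_pos: [440.3, -167.0, 115.7]
eef_rot: [-3.141, 0.0, -0.001]
wrist_force: [-0.1, 0.3, -0.4]
finger_gap: 35.6
finger_force: 15.0
```

```bash
python3 - <<'E'
from h import *
s=read_state();p=s["eef_pos"];print(p,s["wrist_force"],s["finger_gap"])
c=camera("wrist");save(c,"w7.png")
g(c,"yellow_holder",440,-167,"dropper_bottle",[(0,39),(26,33)])
g(c,"black_holder",481,-40,None,[(0,51),(26,45)])
f=p[2]-27.5
g(c,"dropper_bottle",440,-167,None,[(f,18),(f+60,18)])
E
```

```text
[ 440.31926433 -166.96347783  115.72137236] [-0.09869704  0.32654276 -0.38574529] 35.60889856847316
yellow_holder [ 440.7 -168.4] (np.float64(0.29678841237073594), 153)
black_holder [480.3 -39. ] (np.float64(1.0479658870801034), 309)
dropper_bottle [ 442.1 -166.4] (np.float64(1.4150051408260573), 263)
```

View pics/w7.png

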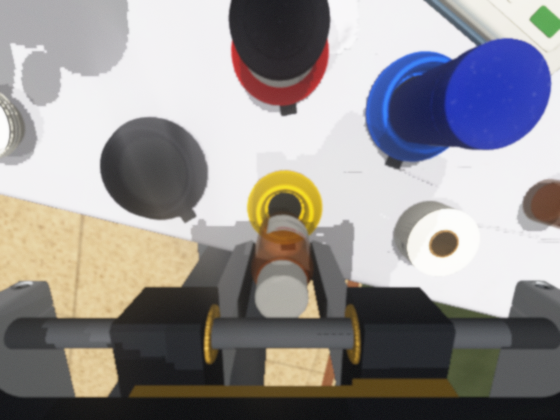

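The bottle is held upright at (282,255) in line with the yellow well at (285,207), and the black well (153,167) is empty. Lowering, releasing and lifting.

Request:
servo_tool(
  motion=[
    {"wx":0,"wy":0,"wz":0,"dx":0,"dy":0.01,"dz":0.2,"fingers":0.6},
    {"wx":0,"wy":0,"wz":0,"dx":0,"dy":0.01,"dz":0.4,"fingers":0.6},
    {"wx":0,"wy":0,"wz":0,"dx":0,"dy":0.01,"dz":0.52,"fingers":0.6},
    {"wx":0,"wy":0,"wz":0,"dx":0,"dy":0.01,"dz":0.58,"fingers":0.6},
    {"wx":0,"wy":0,"wz":0,"dx":0,"dy":0.01,"dz":0.62,"fingers":0.6},
    {"wx":0,"wy":0,"wz":0,"dx":0,"dy":0.01,"dz":0.65,"fingers":0.6},
    {"wx":0,"wy":0,"wz":0,"dx":0,"dy":0.01,"dz":0.68,"fingers":0.6},
    {"wx":0,"wy":0,"wz":0,"dx":0,"dy":0.01,"dz":0.7,"fingers":0.6},
    {"wx":0,"wy":0,"wz":0,"dx":0,"dy":0.01,"dz":0.7,"fingers":0.6},
  ],
)

```text
clock: 26.2
eef_pos: [440.3, -168.5, 45.9]
eef_rot: [-3.142, 0.0, -0.001]
wrist_force: [0.0, -0.6, -1.2]
finger_gap: 35.1
finger_force: 15.0
```

Request:
servo_tool(
  motion=[
    {"wx":0,"wy":0,"wz":0,"dx":0,"dy":0,"dz":0.02,"fingers":0.6},
    {"wx":0,"wy":0,"wz":0,"dx":0,"dy":0,"dz":0.04,"fingers":0.6},
    {"wx":0,"wy":0,"wz":0,"dx":0,"dy":0,"dz":0.06,"fingers":0.6},
    {"wx":0,"wy":0,"wz":0,"dx":0,"dy":0,"dz":0.08,"fingers":0.6},
    {"wx":0,"wy":0,"wz":0,"dx":0,"dy":0,"dz":0.095,"fingers":0.6},
    {"wx":0,"wy":0,"wz":0,"dx":0,"dy":0,"dz":0.095,"fingers":0.6},
  ],
)

```text
clock: 26.8
eef_pos: [440.2, -168.5, 36.2]
eef_rot: [-3.141, 0.0, -0.001]
wrist_force: [-1.0, -1.2, -0.0]
finger_gap: 35.7
finger_force: 15.0
```

Request:
servo_tool(
  motion=[
    {"wx":0,"wy":0,"wz":0,"dx":0,"dy":0,"dz":0,"fingers":0},
    {"wx":0,"wy":0,"wz":0,"dx":0,"dy":0,"dz":0,"fingers":-0.6},
    {"wx":0,"wy":0,"wz":0,"dx":0,"dy":0,"dz":0,"fingers":-1},
    {"wx":0,"wy":0,"wz":0,"dx":0,"dy":0,"dz":0,"fingers":-1},
    {"wx":0,"wy":0,"wz":0,"dx":0,"dy":0,"dz":-0.2,"fingers":-1},
    {"wx":0,"wy":0,"wz":0,"dx":0,"dy":0,"dz":-0.5,"fingers":-1},
    {"wx":0,"wy":0,"wz":0,"dx":0,"dy":0,"dz":-0.9,"fingers":-1},
    {"wx":0,"wy":0,"wz":0,"dx":0,"dy":0,"dz":-1,"fingers":-1},
  ],
)

```text
clock: 27.6
eef_pos: [441.6, -169.1, 140.2]
eef_rot: [3.139, -0.005, -0.001]
wrist_force: [-0.4, -0.4, -0.3]
finger_gap: 93.5
finger_force: 0.0
```

Request:
servo_tool(
  motion=[
    {"wx":0,"wy":0,"wz":0,"dx":0,"dy":0,"dz":-0.4,"fingers":-1},
    {"wx":0,"wy":0,"wz":0,"dx":0,"dy":0,"dz":-0.8,"fingers":-1},
    {"wx":0,"wy":0,"wz":0,"dx":0,"dy":0,"dz":-0.9,"fingers":-1},
  ],
)

```text
clock: 27.9
eef_pos: [441.3, -169.0, 230.0]
eef_rot: [3.139, -0.005, -0.001]
wrist_force: [0.7, 0.0, -0.3]
finger_gap: 93.8
finger_force: 0.0
```

Request:
servo_tool(
  motion=[
    {"wx":0,"wy":0,"wz":0,"dx":0.4,"dy":0,"dz":0,"fingers":-1},
    {"wx":0,"wy":0,"wz":0,"dx":0.8,"dy":0,"dz":0,"fingers":-1},
    {"wx":0,"wy":0,"wz":0,"dx":1,"dy":0,"dz":0,"fingers":-1},
    {"wx":0,"wy":0,"wz":0,"dx":1,"dy":0,"dz":0,"fingers":-1},
    {"wx":0,"wy":0,"wz":0,"dx":1,"dy":0,"dz":0,"fingers":-1},
  ],
)

```text
clock: 28.4
eef_pos: [539.9, -168.5, 225.1]
eef_rot: [-3.141, 0.002, -0.001]
wrist_force: [-0.1, 0.6, 0.4]
finger_gap: 93.8
finger_force: 0.0
```

```bash
python3 - <<'E'
from h import *
s=read_state();p=s["eef_pos"];print(p,s["wrist_force"])
c=camera("wrist");save(c,"w8.png")
g(c,"red_holder",586,-164,"black_lid_jar",[(0,44),(26,38)])
g(c,"black_lid_jar",584,-166,"red_holder",[(26,32),(71,33),(86,33)])
g(c,"black_holder",481,-40,None,[(0,51),(26,45)])
g(c,"yellow_holder",440,-167,"dropper_bottle",[(0,39),(26,33)])
c=camera("top")
g(c,"black_lid_jar",584,-166,"red_holder",[(26,32),(71,33),(86,33)])
E
```

```text
[ 539.87066412 -168.50455423  225.14397839] [-0.10679223  0.6252113   0.43598772]
red_holder [ 584.9 -163.9] (np.float64(0.2774994053386055), 82)
black_lid_jar [ 586.2 -164.3] (np.float64(0.36426278714671645), 50)
black_holder None
yellow_holder [ 439.4 -167.8] (np.float64(0.34399768220484994), 110)
black_lid_jar None
```

View pics/w8.png

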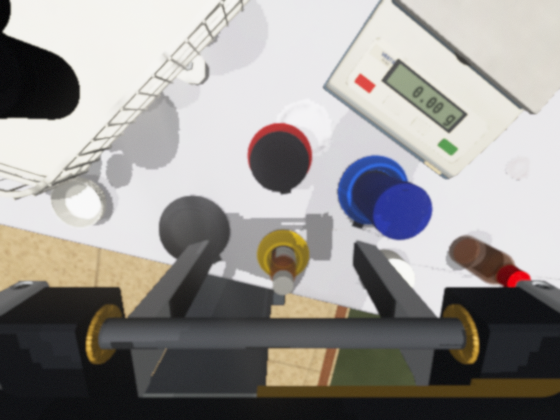

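The dropper stands in yellow (283,252). The jar lid is at (281,163) on red, and the black well (195,229) is free. Gripping the jar.

Request:
servo_tool(
  motion=[
    {"wx":0,"wy":0,"wz":0,"dx":0.25,"dy":-0.02,"dz":0,"fingers":-1},
    {"wx":0,"wy":0,"wz":0,"dx":0.455,"dy":-0.035,"dz":0.2,"fingers":-1},
    {"wx":0,"wy":0,"wz":0,"dx":0.455,"dy":-0.035,"dz":0.6,"fingers":-1},
    {"wx":0,"wy":0,"wz":0,"dx":0.455,"dy":-0.035,"dz":1,"fingers":-1},
    {"wx":0,"wy":0,"wz":0,"dx":0.455,"dy":-0.035,"dz":1,"fingers":-1},
  ],
)

```text
clock: 29.4
eef_pos: [583.5, -164.4, 121.4]
eef_rot: [-3.139, 0.008, -0.001]
wrist_force: [-0.8, -0.1, 0.0]
finger_gap: 93.8
finger_force: 0.0
```

Request:
servo_tool(
  motion=[
    {"wx":0,"wy":0,"wz":0,"dx":0,"dy":0,"dz":0.2,"fingers":-1},
    {"wx":0,"wy":0,"wz":0,"dx":0,"dy":0,"dz":0.4,"fingers":-1},
    {"wx":0,"wy":0,"wz":0,"dx":0,"dy":0,"dz":0.6,"fingers":-1},
    {"wx":0,"wy":0,"wz":0,"dx":0,"dy":0,"dz":0.78,"fingers":-1},
    {"wx":0,"wy":0,"wz":0,"dx":0,"dy":0,"dz":0.78,"fingers":-1},
    {"wx":0,"wy":0,"wz":0,"dx":0,"dy":0,"dz":0.78,"fingers":-1},
  ],
)

```text
clock: 30.0
eef_pos: [586.6, -165.5, 50.5]
eef_rot: [3.141, -0.002, -0.001]
wrist_force: [-0.3, -0.9, 0.6]
finger_gap: 93.5
finger_force: 0.0
```

Request:
servo_tool(
  motion=[
    {"wx":0,"wy":0,"wz":0,"dx":0,"dy":0,"dz":0,"fingers":-0.6},
    {"wx":0,"wy":0,"wz":0,"dx":0,"dy":0,"dz":0,"fingers":-0.45},
    {"wx":0,"wy":0,"wz":0,"dx":0,"dy":0,"dz":0,"fingers":-0.3},
    {"wx":0,"wy":0,"wz":0,"dx":0,"dy":0,"dz":0,"fingers":-0.1},
    {"wx":0,"wy":0,"wz":0,"dx":0,"dy":0,"dz":0,"fingers":0.1},
    {"wx":0,"wy":0,"wz":0,"dx":0,"dy":0,"dz":0,"fingers":0.1},
    {"wx":0,"wy":0,"wz":0,"dx":0,"dy":0,"dz":0,"fingers":0.1},
  ],
  newtons=20,
)

```text
clock: 30.7
eef_pos: [586.0, -165.3, 48.8]
eef_rot: [3.141, -0.001, -0.001]
wrist_force: [-1.0, 0.2, 4.6]
finger_gap: 64.7
finger_force: 20.0
```

Request:
servo_tool(
  motion=[
    {"wx":0,"wy":0,"wz":0,"dx":0,"dy":0,"dz":-0.1,"fingers":0.1},
    {"wx":0,"wy":0,"wz":0,"dx":0,"dy":0,"dz":-0.3,"fingers":0.1},
    {"wx":0,"wy":0,"wz":0,"dx":0,"dy":0,"dz":-0.6,"fingers":0.1},
    {"wx":0,"wy":0,"wz":0,"dx":0,"dy":0,"dz":-0.85,"fingers":0.1},
    {"wx":0,"wy":0,"wz":0,"dx":0,"dy":0,"dz":-0.85,"fingers":0.1},
  ],
)

```text
clock: 31.2
eef_pos: [587.1, -165.6, 137.2]
eef_rot: [3.14, -0.005, -0.001]
wrist_force: [-0.5, -0.7, -1.8]
finger_gap: 64.1
finger_force: 20.0
```

Request:
servo_tool(
  motion=[
    {"wx":0,"wy":0,"wz":0,"dx":-0.1,"dy":-0.12,"dz":0,"fingers":0.1},
    {"wx":0,"wy":0,"wz":0,"dx":-0.3,"dy":-0.36,"dz":0,"fingers":0.1},
    {"wx":0,"wy":0,"wz":0,"dx":-0.5,"dy":-0.6,"dz":0,"fingers":0.1},
    {"wx":0,"wy":0,"wz":0,"dx":-0.7,"dy":-0.85,"dz":0,"fingers":0.1},
  ],
)

```text
clock: 31.6
eef_pos: [514.4, -79.2, 132.2]
eef_rot: [-3.141, 0.002, -0.002]
wrist_force: [0.3, -0.6, -2.0]
finger_gap: 63.9
finger_force: 20.0
```

Request:
servo_tool(
  motion=[
    {"wx":0,"wy":0,"wz":0,"dx":-0.18,"dy":-0.21,"dz":0,"fingers":0.1},
    {"wx":0,"wy":0,"wz":0,"dx":-0.3,"dy":-0.35,"dz":0,"fingers":0.1},
    {"wx":0,"wy":0,"wz":0,"dx":-0.36,"dy":-0.41,"dz":0,"fingers":0.1},
    {"wx":0,"wy":0,"wz":0,"dx":-0.36,"dy":-0.41,"dz":0,"fingers":0.1},
    {"wx":0,"wy":0,"wz":0,"dx":-0.36,"dy":-0.41,"dz":0,"fingers":0.1},
    {"wx":0,"wy":0,"wz":0,"dx":-0.36,"dy":-0.41,"dz":0,"fingers":0.1},
  ],
)

```text
clock: 32.2
eef_pos: [480.4, -39.7, 133.2]
eef_rot: [3.142, 0.0, -0.002]
wrist_force: [0.1, -0.6, -1.1]
finger_gap: 64.2
finger_force: 20.0
```

```bash
python3 - <<'E'
from h import *
s=read_state();p=s["eef_pos"];print(p,s["wrist_force"],s["finger_gap"])
c=camera("wrist");save(c,"w9.png")
g(c,"black_holder",481,-40,"black_lid_jar",[(0,51),(26,45)])
f=p[2]-22.8
g(c,"black_lid_jar",481,-40,"black_holder",[(f,32),(f+45,33),(f+60,33)])
g(c,"red_holder",585.5,-164,None,[(0,44),(26,38)])
E
```

```text
[480.37977005 -39.65842368 133.23137664] [ 0.06894424 -0.55694391 -1.11356095] 64.19412284689483
black_holder [479.4 -40.3] (np.float64(0.2777012205459497), 166)
black_lid_jar [481.8 -39.8] (np.float64(2.8912214258682436), 260)
red_holder [ 584.8 -165.4] (np.float64(0.9172215912814421), 267)
```

View pics/w9.png

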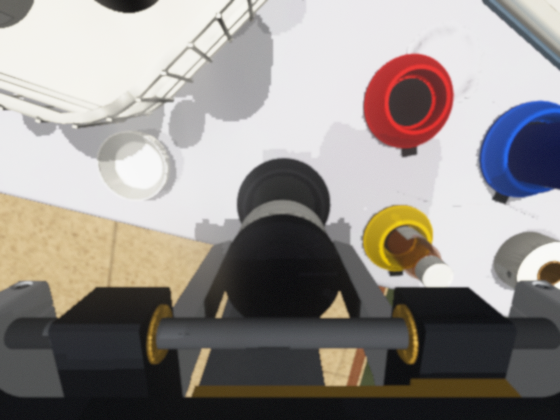

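The jar is held level at (283,260) right behind the black well (283,198). The red well at (410,100) is empty. Lowering.

Request:
servo_tool(
  motion=[
    {"wx":0,"wy":0,"wz":0,"dx":0,"dy":0,"dz":0.2,"fingers":0.1},
    {"wx":0,"wy":0,"wz":0,"dx":0,"dy":0,"dz":0.4,"fingers":0.1},
    {"wx":0,"wy":0,"wz":0,"dx":0,"dy":0,"dz":0.6,"fingers":0.1},
    {"wx":0,"wy":0,"wz":0,"dx":0,"dy":0,"dz":0.72,"fingers":0.1},
    {"wx":0,"wy":0,"wz":0,"dx":0,"dy":0,"dz":0.8,"fingers":0.1},
    {"wx":0,"wy":0,"wz":0,"dx":0,"dy":0,"dz":0.84,"fingers":0.1},
    {"wx":0,"wy":0,"wz":0,"dx":0,"dy":0,"dz":0.87,"fingers":0.1},
    {"wx":0,"wy":0,"wz":0,"dx":0,"dy":0,"dz":0.9,"fingers":0.1},
    {"wx":0,"wy":0,"wz":0,"dx":0,"dy":0,"dz":0.9,"fingers":0.1},
  ],
)

```text
clock: 33.4
eef_pos: [480.0, -39.1, 43.5]
eef_rot: [3.142, -0.0, -0.001]
wrist_force: [0.1, -0.1, -1.6]
finger_gap: 64.1
finger_force: 20.0
```

Request:
servo_tool(
  motion=[
    {"wx":0,"wy":0,"wz":0,"dx":0,"dy":0,"dz":0.02,"fingers":0.1},
    {"wx":0,"wy":0,"wz":0,"dx":0,"dy":0,"dz":0.04,"fingers":0.1},
    {"wx":0,"wy":0,"wz":0,"dx":0,"dy":0,"dz":0.06,"fingers":0.1},
    {"wx":0,"wy":0,"wz":0,"dx":0,"dy":0,"dz":0.08,"fingers":0.1},
    {"wx":0,"wy":0,"wz":0,"dx":0,"dy":0,"dz":0.1,"fingers":0.1},
    {"wx":0,"wy":0,"wz":0,"dx":0,"dy":0,"dz":0.12,"fingers":0.1},
    {"wx":0,"wy":0,"wz":0,"dx":0,"dy":0,"dz":0.12,"fingers":0.1},
  ],
)

```text
clock: 34.1
eef_pos: [479.8, -39.1, 31.2]
eef_rot: [-3.142, 0.0, -0.001]
wrist_force: [-0.6, -0.3, -1.5]
finger_gap: 64.2
finger_force: 20.0
```

Request:
servo_tool(
  motion=[
    {"wx":0,"wy":0,"wz":0,"dx":0,"dy":0,"dz":0,"fingers":-0.5},
    {"wx":0,"wy":0,"wz":0,"dx":0,"dy":0,"dz":0,"fingers":-0.8},
    {"wx":0,"wy":0,"wz":0,"dx":0,"dy":0,"dz":0,"fingers":-1},
    {"wx":0,"wy":0,"wz":0,"dx":0,"dy":0,"dz":0,"fingers":-1},
    {"wx":0,"wy":0,"wz":0,"dx":0,"dy":0,"dz":-0.2,"fingers":-1},
    {"wx":0,"wy":0,"wz":0,"dx":0,"dy":0,"dz":-0.5,"fingers":-1},
    {"wx":0,"wy":0,"wz":0,"dx":0,"dy":0,"dz":-0.9,"fingers":-1},
    {"wx":0,"wy":0,"wz":0,"dx":0,"dy":0,"dz":-1,"fingers":-1},
  ],
)

```text
clock: 34.9
eef_pos: [481.4, -39.3, 135.2]
eef_rot: [3.141, -0.005, -0.001]
wrist_force: [-0.2, -0.0, -0.2]
finger_gap: 94.1
finger_force: 0.0
```

Request:
servo_tool(
  motion=[
    {"wx":0,"wy":0,"wz":0,"dx":0,"dy":0,"dz":-0.4,"fingers":-1},
    {"wx":0,"wy":0,"wz":0,"dx":0,"dy":0,"dz":-0.8,"fingers":-1},
    {"wx":0,"wy":0,"wz":0,"dx":0,"dy":0,"dz":-0.95,"fingers":-1},
  ],
)

```text
clock: 35.2
eef_pos: [480.8, -39.2, 229.8]
eef_rot: [3.141, -0.004, -0.001]
wrist_force: [-0.3, -0.9, 0.0]
finger_gap: 94.0
finger_force: 0.0
```

Request:
servo_tool(
  motion=[
    {"wx":0,"wy":0,"wz":0,"dx":0,"dy":0.4,"dz":0,"fingers":-1},
    {"wx":0,"wy":0,"wz":0,"dx":0,"dy":0.8,"dz":0,"fingers":-1},
    {"wx":0,"wy":0,"wz":0,"dx":-0.1,"dy":1,"dz":0,"fingers":-1},
  ],
)

```text
clock: 35.5
eef_pos: [469.9, -141.2, 225.8]
eef_rot: [3.141, 0.0, -0.002]
wrist_force: [0.2, -0.2, -0.5]
finger_gap: 94.0
finger_force: 0.0
```

Request:
servo_tool(
  motion=[
    {"wx":0,"wy":0,"wz":0,"dx":0,"dy":0.4,"dz":0,"fingers":-1},
    {"wx":0,"wy":0,"wz":0,"dx":0,"dy":0.8,"dz":0,"fingers":-1},
    {"wx":0,"wy":0,"wz":0,"dx":-0.1,"dy":1,"dz":0,"fingers":-1},
  ],
)

```text
clock: 35.8
eef_pos: [459.5, -241.5, 225.6]
eef_rot: [-3.141, 0.001, -0.002]
wrist_force: [0.2, -0.2, 0.4]
finger_gap: 94.4
finger_force: 0.0
```

Request:
servo_tool(
  motion=[
    {"wx":0,"wy":0,"wz":0,"dx":0,"dy":0.4,"dz":0,"fingers":-1},
    {"wx":0,"wy":0,"wz":0,"dx":0,"dy":0.8,"dz":0,"fingers":-1},
    {"wx":0,"wy":0,"wz":0,"dx":-0.1,"dy":1,"dz":0,"fingers":-1},
  ],
)

```text
clock: 36.1
eef_pos: [449.4, -341.4, 225.4]
eef_rot: [-3.141, 0.001, -0.002]
wrist_force: [0.6, 0.2, 0.1]
finger_gap: 94.3
finger_force: 0.0
```

Request:
servo_tool(
  motion=[
    {"wx":0,"wy":0,"wz":0,"dx":0,"dy":0.4,"dz":0,"fingers":-1},
    {"wx":0,"wy":0,"wz":0,"dx":0,"dy":0.8,"dz":0,"fingers":-1},
    {"wx":0,"wy":0,"wz":0,"dx":0,"dy":1,"dz":0,"fingers":-1},
    {"wx":0,"wy":0,"wz":0,"dx":0,"dy":1,"dz":0,"fingers":-1},
    {"wx":0,"wy":0,"wz":0,"dx":0,"dy":1,"dz":0,"fingers":-1},
  ],
)

```text
clock: 36.6
eef_pos: [449.4, -438.7, 225.6]
eef_rot: [-3.141, 0.001, -0.002]
wrist_force: [-0.3, 0.4, 0.4]
finger_gap: 94.3
finger_force: 0.0
```

```bash
python3 - <<'E'
from h import *
s=read_state();p=s["eef_pos"];print(p,s["wrist_force"])
c=camera("wrist");save(c,"w10.png");i=c["image"].astype(int);m=((i[...,0]>150)&(i[...,1]<80)&(i[...,2]<80)).astype(np.uint8)
k,l,st,ce=cv2.connectedComponentsWithStats(m)
for j in range(1,k):
    if st[j,4]>60 : print(st[j].tolist(),ce[j].round(1),np.round(onz(c,ce[j],98),1))
for n in("top","side"):
    d=camera(n)
    g(d,"black_lid_jar",481,-40,"black_holder",[(8,32),(53,33),(68,33)])
    g(d,"blue_canister",537,-294,"blue_holder",[(8,30),(102,31.5),(113,31.5)])
    g(d,"dropper_bottle",440,-167,"yellow_holder",[(8,18),(60,18)])
    save(d,n+"9.png")
    g(d,"red_holder",585.5,-164,None,[(0,44),(26,38)])
E
```

```text
[ 449.35596854 -438.71928115  225.62423477] [-0.27228394  0.40278409  0.36552223]
[31, 47, 71, 74, 2088] [72.9 80.5] [ 574.9 -235.4   98. ]
[272, 193, 26, 24, 484] [284.2 204.3] [ 450.6 -440.6   98. ]
black_lid_jar [481. -40.] (np.float64(nan), 0)
blue_canister [ 537.4 -292.3] (np.float64(0.35430885232613596), 52)
dropper_bottle [ 440. -167.] (np.float64(nan), 0)
red_holder [ 587.5 -164.9] (np.float64(0.5334447349670675), 134)
black_lid_jar [478.2 -44.1] (np.float64(0.6707981209733536), 58)
blue_canister [ 535.6 -299.1] (np.float64(1.0028501314552019), 94)
dropper_bottle [ 456.4 -131.2] (np.float64(0.7524178069605414), 56)
red_holder [ 589.1 -160.3] (np.float64(3.4212792920359765), 71)
  return _methods._mean(a, axis=axis, dtype=dtype,
  ret = ret.dtype.type(ret / rcount)
```

View pics/w10.png

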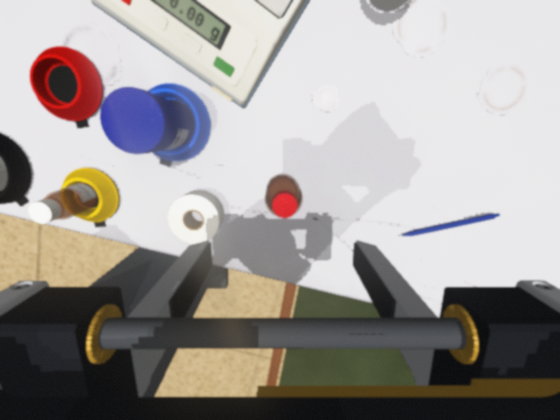

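The red cap is at (284,204), the bottle standing free at about (450.6, −440). Canister, dropper and roll are all in place. Gripping.

Request:
servo_tool(
  motion=[
    {"wx":0,"wy":0,"wz":0,"dx":0.012,"dy":0.01,"dz":0.2,"fingers":-1},
    {"wx":0,"wy":0,"wz":0,"dx":0.012,"dy":0.01,"dz":0.6,"fingers":-1},
    {"wx":0,"wy":0,"wz":0,"dx":0.012,"dy":0.01,"dz":1,"fingers":-1},
    {"wx":0,"wy":0,"wz":0,"dx":0.012,"dy":0.01,"dz":1,"fingers":-1},
  ],
)

```text
clock: 37.85
eef_pos: [449.0, -438.3, 121.3]
eef_rot: [-3.135, 0.006, -0.001]
wrist_force: [0.6, 0.7, -0.1]
finger_gap: 93.8
finger_force: 0.0
```

Request:
servo_tool(
  motion=[
    {"wx":0,"wy":0,"wz":0,"dx":0,"dy":0,"dz":0.25,"fingers":-1},
    {"wx":0,"wy":0,"wz":0,"dx":0,"dy":0,"dz":0.5,"fingers":-1},
    {"wx":0,"wy":0,"wz":0,"dx":0,"dy":0,"dz":0.75,"fingers":-1},
    {"wx":0,"wy":0,"wz":0,"dx":0,"dy":0,"dz":0.9,"fingers":-1},
    {"wx":0,"wy":0,"wz":0,"dx":0,"dy":0,"dz":0.98,"fingers":-1},
    {"wx":0,"wy":0,"wz":0,"dx":0,"dy":0,"dz":0.98,"fingers":-1},
    {"wx":0,"wy":0,"wz":0,"dx":0,"dy":0,"dz":0.98,"fingers":-1},
  ],
)

```text
clock: 38.55
eef_pos: [451.2, -440.6, 29.9]
eef_rot: [3.14, -0.001, -0.001]
wrist_force: [0.1, 0.8, -0.2]
finger_gap: 93.6
finger_force: 0.0
```

Request:
servo_tool(
  motion=[
    {"wx":0,"wy":0,"wz":0,"dx":0,"dy":0,"dz":0,"fingers":-0.4},
    {"wx":0,"wy":0,"wz":0,"dx":0,"dy":0,"dz":0,"fingers":-0.1},
    {"wx":0,"wy":0,"wz":0,"dx":0,"dy":0,"dz":0,"fingers":0.05},
    {"wx":0,"wy":0,"wz":0,"dx":0,"dy":0,"dz":0,"fingers":0.2},
    {"wx":0,"wy":0,"wz":0,"dx":0,"dy":0,"dz":0,"fingers":0.4},
    {"wx":0,"wy":0,"wz":0,"dx":0,"dy":0,"dz":0,"fingers":0.5},
    {"wx":0,"wy":0,"wz":0,"dx":0,"dy":0,"dz":0,"fingers":0.5},
    {"wx":0,"wy":0,"wz":0,"dx":0,"dy":0,"dz":0,"fingers":0.5},
  ],
  newtons=15,
)

```text
clock: 39.35
eef_pos: [450.7, -440.0, 28.5]
eef_rot: [-3.141, 0.0, -0.001]
wrist_force: [-0.7, 0.2, 0.9]
finger_gap: 45.8
finger_force: 14.9
```

Request:
servo_tool(
  motion=[
    {"wx":0,"wy":0,"wz":0,"dx":0,"dy":0,"dz":-0.1,"fingers":0.5},
    {"wx":0,"wy":0,"wz":0,"dx":0,"dy":0,"dz":-0.3,"fingers":0.5},
    {"wx":0,"wy":0,"wz":0,"dx":0,"dy":0,"dz":-0.6,"fingers":0.5},
    {"wx":0,"wy":0,"wz":0,"dx":0,"dy":0,"dz":-0.9,"fingers":0.5},
    {"wx":0,"wy":0,"wz":0,"dx":0,"dy":0,"dz":-1,"fingers":0.5},
  ],
)

```text
clock: 39.85
eef_pos: [451.4, -440.9, 132.2]
eef_rot: [3.138, -0.003, -0.001]
wrist_force: [0.6, 0.4, -0.3]
finger_gap: 45.9
finger_force: 14.9
```

Request:
servo_tool(
  motion=[
    {"wx":0,"wy":0,"wz":0,"dx":0.05,"dy":-0.1,"dz":-0.2,"fingers":0.5},
    {"wx":0,"wy":0,"wz":0,"dx":0.15,"dy":-0.3,"dz":-0.4,"fingers":0.5},
    {"wx":0,"wy":0,"wz":0,"dx":0.3,"dy":-0.6,"dz":-0.5,"fingers":0.5},
    {"wx":0,"wy":0,"wz":0,"dx":0.45,"dy":-0.92,"dz":-0.5,"fingers":0.5},
  ],
)

```text
clock: 40.25
eef_pos: [496.3, -347.6, 179.5]
eef_rot: [3.141, -0.001, -0.002]
wrist_force: [0.1, 0.2, -1.5]
finger_gap: 45.4
finger_force: 14.9
```

Request:
servo_tool(
  motion=[
    {"wx":0,"wy":0,"wz":0,"dx":0.15,"dy":-0.3,"dz":0,"fingers":0.5},
    {"wx":0,"wy":0,"wz":0,"dx":0.3,"dy":-0.6,"dz":0,"fingers":0.5},
    {"wx":0,"wy":0,"wz":0,"dx":0.45,"dy":-0.92,"dz":0,"fingers":0.5},
  ],
)

```text
clock: 40.55
eef_pos: [541.1, -254.9, 177.7]
eef_rot: [-3.141, 0.001, -0.001]
wrist_force: [0.7, -0.2, -1.9]
finger_gap: 45.6
finger_force: 14.9
```

Request:
servo_tool(
  motion=[
    {"wx":0,"wy":0,"wz":0,"dx":0.15,"dy":-0.3,"dz":0,"fingers":0.5},
    {"wx":0,"wy":0,"wz":0,"dx":0.3,"dy":-0.6,"dz":0,"fingers":0.5},
    {"wx":0,"wy":0,"wz":0,"dx":0.4,"dy":-0.8,"dz":0,"fingers":0.5},
    {"wx":0,"wy":0,"wz":0,"dx":0.45,"dy":-0.91,"dz":0,"fingers":0.5},
    {"wx":0,"wy":0,"wz":0,"dx":0.45,"dy":-0.91,"dz":0.2,"fingers":0.5},
    {"wx":0,"wy":0,"wz":0,"dx":0.45,"dy":-0.91,"dz":0.4,"fingers":0.5},
    {"wx":0,"wy":0,"wz":0,"dx":0.45,"dy":-0.91,"dz":0.6,"fingers":0.5},
    {"wx":0,"wy":0,"wz":0,"dx":0.45,"dy":-0.91,"dz":0.6,"fingers":0.5},
    {"wx":0,"wy":0,"wz":0,"dx":0.45,"dy":-0.91,"dz":0.6,"fingers":0.5},
  ],
)

```text
clock: 41.45
eef_pos: [585.9, -165.6, 118.7]
eef_rot: [-3.142, 0.0, -0.002]
wrist_force: [0.1, 0.1, -1.1]
finger_gap: 45.9
finger_force: 14.9
```

```bash
python3 - <<'E'
from h import *
s=read_state();p=s["eef_pos"];print(p,s["wrist_force"],s["finger_gap"])
c=camera("wrist");save(c,"w11.png")
g(c,"red_holder",585.5,-164,"red_cap_bottle",[(0,44),(26,38)])
g(c,"red_holder",585.5,-164,"red_cap_bottle",[(0,44),(26,41)])
f=p[2]-28.5
g(c,"red_cap_bottle",585.5,-164,"red_holder",[(f,23),(f+65,23)])
E
```

```text
[ 585.94258031 -165.62125794  118.73854803] [ 0.05665909  0.10217909 -1.06140588] 45.913309370563255
red_holder [ 584.9 -164. ] (np.float64(0.42012907887435536), 167)
red_holder [ 585.1 -164.1] (np.float64(0.5164276512459778), 167)
red_cap_bottle [ 584. -165.] (np.float64(0.5949218626462753), 221)
```

View pics/w11.png

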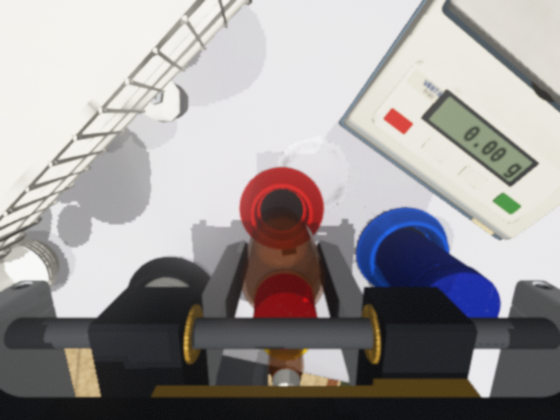

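The bottle is at (285,255) in line with the red well (282,208), about 1 mm off in y. I'll shift by that and lower.

Request:
servo_tool(
  motion=[
    {"wx":0,"wy":0,"wz":0,"dx":0,"dy":-0.013,"dz":0.2,"fingers":0.5},
    {"wx":0,"wy":0,"wz":0,"dx":0,"dy":-0.013,"dz":0.4,"fingers":0.5},
    {"wx":0,"wy":0,"wz":0,"dx":0,"dy":-0.013,"dz":0.5,"fingers":0.5},
    {"wx":0,"wy":0,"wz":0,"dx":0,"dy":-0.013,"dz":0.58,"fingers":0.5},
    {"wx":0,"wy":0,"wz":0,"dx":0,"dy":-0.013,"dz":0.62,"fingers":0.5},
    {"wx":0,"wy":0,"wz":0,"dx":0,"dy":-0.013,"dz":0.65,"fingers":0.5},
    {"wx":0,"wy":0,"wz":0,"dx":0,"dy":-0.013,"dz":0.68,"fingers":0.5},
    {"wx":0,"wy":0,"wz":0,"dx":0,"dy":-0.013,"dz":0.68,"fingers":0.5},
  ],
)

```text
clock: 42.6
eef_pos: [586.1, -163.9, 50.5]
eef_rot: [3.142, -0.0, -0.001]
wrist_force: [0.3, -0.2, -1.1]
finger_gap: 45.8
finger_force: 14.9
```

Request:
servo_tool(
  motion=[
    {"wx":0,"wy":0,"wz":0,"dx":0,"dy":0,"dz":0.02,"fingers":0.5},
    {"wx":0,"wy":0,"wz":0,"dx":0,"dy":0,"dz":0.04,"fingers":0.5},
    {"wx":0,"wy":0,"wz":0,"dx":0,"dy":0,"dz":0.06,"fingers":0.5},
    {"wx":0,"wy":0,"wz":0,"dx":0,"dy":0,"dz":0.08,"fingers":0.5},
    {"wx":0,"wy":0,"wz":0,"dx":0,"dy":0,"dz":0.1,"fingers":0.5},
    {"wx":0,"wy":0,"wz":0,"dx":0,"dy":0,"dz":0.12,"fingers":0.5},
    {"wx":0,"wy":0,"wz":0,"dx":0,"dy":0,"dz":0.135,"fingers":0.5},
    {"wx":0,"wy":0,"wz":0,"dx":0,"dy":0,"dz":0.135,"fingers":0.5},
  ],
)

```text
clock: 43.4
eef_pos: [585.9, -163.9, 36.7]
eef_rot: [-3.141, 0.0, -0.001]
wrist_force: [0.0, -0.2, -1.1]
finger_gap: 45.7
finger_force: 14.9
```

Now I'll release, retreat up and back (−x, then right), and inspect.

Request:
servo_tool(
  motion=[
    {"wx":0,"wy":0,"wz":0,"dx":0,"dy":0,"dz":0,"fingers":-0.1},
    {"wx":0,"wy":0,"wz":0,"dx":0,"dy":0,"dz":0,"fingers":-0.5},
    {"wx":0,"wy":0,"wz":0,"dx":0,"dy":0,"dz":0,"fingers":-1},
    {"wx":0,"wy":0,"wz":0,"dx":0,"dy":0,"dz":0,"fingers":-1},
    {"wx":0,"wy":0,"wz":0,"dx":0,"dy":0,"dz":-0.2,"fingers":-1},
    {"wx":0,"wy":0,"wz":0,"dx":0,"dy":0,"dz":-0.5,"fingers":-1},
    {"wx":0,"wy":0,"wz":0,"dx":0,"dy":0,"dz":-0.9,"fingers":-1},
    {"wx":0,"wy":0,"wz":0,"dx":0,"dy":0,"dz":-1,"fingers":-1},
  ],
)

```text
clock: 44.2
eef_pos: [587.5, -164.4, 141.5]
eef_rot: [3.14, -0.006, -0.001]
wrist_force: [0.0, -0.3, 0.1]
finger_gap: 94.0
finger_force: 0.0
```

Request:
servo_tool(
  motion=[
    {"wx":0,"wy":0,"wz":0,"dx":0,"dy":0,"dz":-0.4,"fingers":-1},
    {"wx":0,"wy":0,"wz":0,"dx":0,"dy":0,"dz":-0.8,"fingers":-1},
    {"wx":0,"wy":0,"wz":0,"dx":0,"dy":0,"dz":-1,"fingers":-1},
  ],
)

```text
clock: 44.5
eef_pos: [586.6, -164.1, 240.2]
eef_rot: [3.14, -0.004, -0.001]
wrist_force: [0.1, -0.7, -0.6]
finger_gap: 94.0
finger_force: 0.0
```

Request:
servo_tool(
  motion=[
    {"wx":0,"wy":0,"wz":0,"dx":-0.4,"dy":0.2,"dz":0,"fingers":-1},
    {"wx":0,"wy":0,"wz":0,"dx":-0.8,"dy":0.4,"dz":0,"fingers":-1},
    {"wx":0,"wy":0,"wz":0,"dx":-1,"dy":0.5,"dz":0,"fingers":-1},
  ],
)

```text
clock: 44.8
eef_pos: [483.7, -214.6, 236.7]
eef_rot: [3.142, 0.0, -0.002]
wrist_force: [0.5, -0.3, 0.9]
finger_gap: 94.0
finger_force: 0.0
```

Request:
servo_tool(
  motion=[
    {"wx":0,"wy":0,"wz":0,"dx":-0.4,"dy":0,"dz":0,"fingers":-1},
    {"wx":0,"wy":0,"wz":0,"dx":-0.8,"dy":0,"dz":0,"fingers":-1},
    {"wx":0,"wy":0,"wz":0,"dx":-0.8,"dy":0,"dz":0,"fingers":-1},
    {"wx":0,"wy":0,"wz":0,"dx":-0.8,"dy":0,"dz":0,"fingers":-1},
    {"wx":0,"wy":0,"wz":0,"dx":-0.8,"dy":0,"dz":0,"fingers":-1},
  ],
)

```text
clock: 45.3
eef_pos: [406.7, -213.8, 236.9]
eef_rot: [3.142, -0.0, -0.001]
wrist_force: [-0.6, 0.7, -1.0]
finger_gap: 93.9
finger_force: 0.0
```

```bash
python3 - <<'E'
from h import *
s=read_state();print(s["eef_pos"],s["clock"])
c=camera("wrist");d=camera("side")
save(dict(image=np.vstack([c["image"][:250],d["image"][130:380]])),"fin.png")
i=c["image"].astype(int);m=((i[...,0]>150)&(i[...,1]<80)&(i[...,2]<80)).astype(np.uint8)
k,l,st,ce=cv2.connectedComponentsWithStats(m)
for j in range(1,k):
    if st[j,4]>60 : print("redcap?",st[j].tolist(),np.round(onz(c,ce[j],106),1))
g(c,"black_lid_jar",480,-40,"black_holder",[(8,32),(53,33),(68,33)])
g(c,"blue_canister",537,-294,"blue_holder",[(8,30),(102,31.5),(113,31.5)])
g(c,"red_cap_bottle",585,-164,"red_holder",[(8,23),(68,23),(113,13)])
g(c,"dropper_bottle",440,-168,"yellow_holder",[(8,18),(60,18),(96,11)])
for q in("label_roll","weigh_dishes"): print(q,[np.round(onz(c,r["location"],26)) for r in spot_in(q,c)[:1]])
E
```

```text
[ 406.67356812 -213.75474666  236.86741388] 45.3
redcap? [211, 2, 66, 85, 2500] [ 563.7 -177.6  106. ]
black_lid_jar [478.6 -40.8] (np.float64(0.32049655606916494), 76)
blue_canister [ 535.  -291.2] (np.float64(0.537295953487143), 103)
red_cap_bottle [ 584.2 -165.2] (np.float64(0.2943051142862028), 35)
dropper_bottle [ 440. -168.] (np.float64(nan), 0)
label_roll [array([ 414., -320.,   26.])]
weigh_dishes []
  return _methods._mean(a, axis=axis, dtype=dtype,
  ret = ret.dtype.type(ret / rcount)
```

View pics/fin.png

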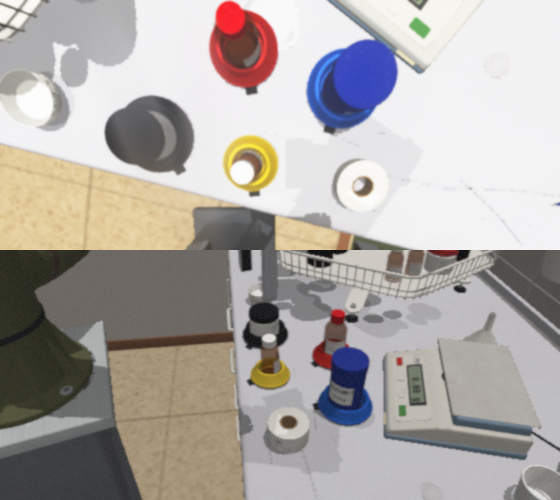

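All four stand upright and seated: red cap (240,40), canister (350,85), dropper (245,165) and jar (150,133). The roll (361,185) and dishes (28,98) are in place and the arm is clear. Handing in.

```bash
python3 -c "
from cell import *
print(sign_off())"
```

```text
the job is handed in; nothing more can be done
None
```

I handed the job in at about 45 s on the robot's clock, with no verdict returned: in the last pictures all four containers stand upright and seated in their own holders, none tipped, with the label roll and dishes in place.

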